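Restock the flagged bracket bin and hang its scoop

TASK

One of the two parts bins has the red flag lever in front of it leaning towards the robot: that bin needs restocking. Put every yellow bracket lying on the bench into that bin, then hang the orange scoop on the outside of it by its own hook over the rim so that it hangs upright and clear of the bench, and last of all push that bin's flag lever fully over so that it leans away from the robot. Leave the other bin empty, its flag as it is and the other things on the bench where they are.

Things in the scene. Friction and masses are not known exactly. Their poses are not given: they have to be found in the camera images.
- bin_blue: Blue plastic open-topped parts bin fixed to the bench, outside 210 (its x) x 190 (its y) x 95 high, walls and floor 6 thick. Origin: centre of its underside, z up. One bin stands on the left of the robot and one on the right; which colour is where varies, and each is turned up to 0.12 rad.
- bin_grey: Grey plastic open-topped parts bin fixed to the bench, outside 210 (its x) x 190 (its y) x 95 high, walls and floor 6 thick. Origin: centre of its underside, z up. One bin stands on the left of the robot and one on the right; which colour is where varies, and each is turned up to 0.12 rad.
- flag_a_base: Grey housing of a flag lever, fixed to the bench at the robot's side of a bin, about 200 in front of that bin's centre (the other bin is over 500 away). Origin: centre of its underside; its x axis points from robot to bin. The lever's pivot lies 22 above the bench and the lever is 90 long to the centre of its round red knob (radius 13).
- flag_b_base: Grey housing of a flag lever, fixed to the bench at the robot's side of a bin, about 200 in front of that bin's centre (the other bin is over 500 away). Origin: centre of its underside; its x axis points from robot to bin. The lever's pivot lies 22 above the bench and the lever is 90 long to the centre of its round red knob (radius 13).
- flag_a (a joint): Angle of the flag's red lever in rad: 0 leans 0.5 rad towards the robot (bin needs restocking), 1.0 leans 0.5 rad away (restocked); 0.5 upright. It stays where it is left and takes a light push. One flag starts near 0, the other near 1.
- flag_b (a joint): Angle of the flag's red lever in rad: 0 leans 0.5 rad towards the robot (bin needs restocking), 1.0 leans 0.5 rad away (restocked); 0.5 upright. It stays where it is left and takes a light push. One flag starts near 0, the other near 1.
- flag_a_tip (a point): The tip (knob centre) of the red flag lever, moving with it.
- flag_b_tip (a point): The tip (knob centre) of the red flag lever, moving with it.
- bracket_1: Yellow plastic T-shaped shelf bracket, 80 g: base plate 80 (its x) x 44 (its y) x 6 thick, with an upright rib 80 long, 12 thick (in y) standing on its middle up to 38 above the underside. Lies plate down; grip the rib. Origin: centre of its underside, z up. Up to two of the seven may be absent.
- bracket_2: Yellow plastic T-shaped shelf bracket, 80 g: base plate 80 (its x) x 44 (its y) x 6 thick, with an upright rib 80 long, 12 thick (in y) standing on its middle up to 38 above the underside. Lies plate down; grip the rib. Origin: centre of its underside, z up. Up to two of the seven may be absent.
- bracket_3: Yellow plastic T-shaped shelf bracket, 80 g: base plate 80 (its x) x 44 (its y) x 6 thick, with an upright rib 80 long, 12 thick (in y) standing on its middle up to 38 above the underside. Lies plate down; grip the rib. Origin: centre of its underside, z up. Up to two of the seven may be absent.
- bracket_4: Yellow plastic T-shaped shelf bracket, 80 g: base plate 80 (its x) x 44 (its y) x 6 thick, with an upright rib 80 long, 12 thick (in y) standing on its middle up to 38 above the underside. Lies plate down; grip the rib. Origin: centre of its underside, z up. Up to two of the seven may be absent.
- bracket_5: Yellow plastic T-shaped shelf bracket, 80 g: base plate 80 (its x) x 44 (its y) x 6 thick, with an upright rib 80 long, 12 thick (in y) standing on its middle up to 38 above the underside. Lies plate down; grip the rib. Origin: centre of its underside, z up. Up to two of the seven may be absent.
- bracket_6: Yellow plastic T-shaped shelf bracket, 80 g: base plate 80 (its x) x 44 (its y) x 6 thick, with an upright rib 80 long, 12 thick (in y) standing on its middle up to 38 above the underside. Lies plate down; grip the rib. Origin: centre of its underside, z up. Up to two of the seven may be absent.
- bracket_7: Yellow plastic T-shaped shelf bracket, 80 g: base plate 80 (its x) x 44 (its y) x 6 thick, with an upright rib 80 long, 12 thick (in y) standing on its middle up to 38 above the underside. Lies plate down; grip the rib. Origin: centre of its underside, z up. Up to two of the seven may be absent.
- scoop: Orange scoop, 130 to 200 g, standing on its flat floor, 80 long (its x) x 64 wide (y), open to its -x side, side walls 36 high, back wall 74 high with its outer face at x = +40, behind it the steel hook (see scoop_hook), black handle bar on top (see scoop_handle). Origin: centre of its underside, z up; mass centre at about x = +18.
- scoop_handle (a point): Middle of the scoop's black handle bar, 83 above the scoop's origin. The bar is 78 long (along the scoop's x), 14 thick (y), and reaches from 74 to 92 above the scoop's underside. Axes as the scoop's.
- scoop_hook (a point): Lower end of the hook's lip, at x = +60, z = 36 in the scoop's frame. The hook: a steel strap 40 wide leaves the top of the back wall to +x (its underside 70 above the scoop's underside) and turns down as a lip 4 thick. Gap between back wall and lip, to take the bin's wall: 18 (x from +40 to +58).
- tape_roll: Bystander: brown tape roll lying flat, 72 across, 20 high. Origin: centre of the underside.
- rubber_foot: Bystander: black rubber disc, 68 across, 18 high. Origin: centre of the underside.
- screw_jar: Bystander: closed jar, 70 across, 90 high, at the back, where fixed things (a thermostat, a tray, up to 50 high) also stand. Origin: centre of the underside.
There are look-alikes about, which are no part of the job. Leave any blue look-alike of the bracket_5 alone. Leave any purple look-alike of the bracket_4 alone.

How it is judged:
By the outcome, as a careful person would: the job done as asked, in the order asked, and still so for the second after the job is handed in, with the robot touching nothing.
Of bracket_1, bracket_2, bracket_3, bracket_4, bracket_5, bracket_6, bracket_7 only 5 to 7 are there at a start; the rules pass over those that are not, and their reading is None.
At some moment in a run one of bracket_1, bracket_2, bracket_3, bracket_4, bracket_5, bracket_6, bracket_7 may be knocked a few centimetres aside while the robot is not near it.
It also fails if it takes over 200 s, if anything falls off the work surface, if the arm or the gripper's body presses on something with over 40 N, if the wrist force passes 120 N, or if a joint passes its speed limit or range.

ROBOT

A 7-joint arm with a two-finger parallel gripper is mounted at the origin on the work surface. World frame = base frame: x ahead of the robot, y to its left, z up, the work surface at z = 0. Lengths are in m, angles in rad, forces in N, time in s.
With the tool pointing down it reaches from about 0.4 to 0.85 m from the base axis. Payload 4.5 kg.
Tool frame: the origin (TCP) lies at the very end of the fingers, on their centre line; the grasp point (between the pads) lies 19 mm behind it; z points along the fingers, y is the line along which they close (so a half turn about z gives the same grasp; the last joint's range is limited). The gripper opens to 88 mm and grips with 3 to 60 N. Pads are 18 mm wide; open, the fingers measure 123 mm over their backs; the gripper's body (75 mm by 187 mm) begins 45 mm behind the grasp point.
Start: joints at [1.279, 0.689, -0.195, 1.565, 0.157, 0.902, -0.215], TCP at [0.2, -0.592, 0.239] pointing down, gripper open.
Joint ranges: [-3.01, 3.01], [-0.46, 2.08], [-1.47, 1.51], [0.13, 2.56], [-1, 4.14], [0.04, 2.09], [-2.66, 2.66]. Speed limits (rad/s): [2.57, 2.57, 3.14, 3.14, 3.14, 3.14, 3.14].

INTERFACE

Orientations are given as a unit quaternion [x, y, z, w].
In Python, from plant import r, optics gives the robot as it stands.
- The arm moves only by the tool servo_tool, never from a script. Its arguments are lists of equal length, an entry for each row: "translation": the shift along the tool's x, y, z in m, a list of three; "turn": the turn, a rotation vector about the tool's x, y, z in rad, a list of three. In form: {"translation": [[dx, dy, dz], ...], "turn": [[rx, ry, rz], ...]}. A call has 1 to 10 rows; each row shifts and turns the commanded pose from where the row before left it, along the tool's axes as they then stand; what a row does not reach is not made up. A row lasts 1/8 s, in which the tool goes at most 62.5 mm and 10.7 degrees, less where a joint would pass 70% of its speed; a pose out of reach is approached as far as the arm can. A call is refused whole if a number of a shift passes 0.0625 or a number of a turn 0.188, either way. A call with a gripper value outside its range is refused whole. "grip" is the opening, from 0 (shut) to 1 (fully open), set as the call begins (left out, the last holds). The fingers move at their own pace and stop on an object; "grip_force" is the grip in N (left out, the last holds). Time passes only in rows, so rows that do not move let the fingers close. It gives the time, the measured TCP pose, the force, the opening and the grip force at its end, in the units of the state.
- r.get_state(): the state, without advancing time (a new reading comes with each control period).
- optics.snapshot(name): name is "scene" or "top" or "wrist"; returns a dict with "img" (384x512x3 uint8, red, green, blue), "z_map" (384x512 float32, m along the optical axis (not along the pixel's ray), 0 where there is no reading), "mtx" (3x3 intrinsics, pixels), "R" (3x3) and "t" (3): a world point X has camera coordinates R X + t. Camera axes: x right, y down, z forward; pixel columns grow to the right and rows downward; lengths in m; the calibration is good to about 2 mm. A picture is of the moment at which its call begins.
- r.finish_job(): hands the job in; it is judged then, once.
The state is a dict: "clock": time; "q": joint angles; "qd": joint speeds; "joint_torque": joint torques, N m; "tool_pos": TCP position; "eef_rot": TCP orientation; "contact_force": force on the tool from outside, world axes, zero at the start; "moment": the same for the moment, N m; "opening": opening from 0.0 (shut) to 1.0 (fully open); "finger_force": force on a finger pad.
Only numpy, scipy, OpenCV 4.12 (cv2) and the standard library are available. Lean on these libraries where they do the work, as an engineer would, in place of code of your own. Each camera call takes 0.05 s, during which the arm holds its last target. There are 200 camera calls.

## Working session

There is one attempt and no reset: what is moved stays moved. The work goes in short steps, Python scripts to look and compute and a tool call to move; the robot and the scene stay as the last step left them, time stands still between calls to the robot, and variables do not carry over. Pictures are saved under pics/ and viewed, at most 14 in all, crops included, and the job is handed in when it is done.

Besides the shell and the picture viewer there is one more tool, called after "Emit:" by a JSON object that holds its "op" and its "data". servo_tool: Moves the arm, as the interface text tells. Its arguments: {"type":"object","properties":{"translation":{"type":"array"},"turn":{"type":"array"},"grip":{"type":"number"},"grip_force":{"type":"number"}},"required":["translation","turn"]}

```bash
mkdir -p pics; ls
python3 - <<'E'
from plant import r, optics
import cv2,numpy as np
s=r.get_state(); print(s)
for n in ["scene","top"]:
    d=optics.snapshot(n); cv2.imwrite(f"pics/{n}0.png",cv2.resize(d["img"][:,:,::-1],(800,600)))
    np.savez(f"{n}0.npz",**{k:v for k,v in d.items()}); print(n,d["mtx"],d["R"],d["t"])
E
```

```text
pics
{'clock': 0.0, 'q': array([ 1.27879812,  0.69001294, -0.1945564 ,  1.56635022,  0.1573353 ,
        0.90251048, -0.2151015 ]), 'qd': array([ 6.00445712e-04, -2.00747156e-04, -2.71835252e-05, -1.20116827e-03,
        1.11621336e-03,  1.68146326e-03, -1.65933198e-04]), 'joint_torque': array([-4.30036762e-04, -5.27566409e+01, -1.26713421e+00, -1.53430957e+01,
       -5.27056865e-02,  6.53696159e-03,  1.93392320e-04]), 'tool_pos': array([ 0.1998003 , -0.59152422,  0.23789141]), 'eef_rot': array([ 9.86749601e-01,  1.62247774e-01, -2.19461746e-04, -9.15097709e-04]), 'contact_force': array([1.03840917, 0.5378799 , 0.43066825]), 'moment': array([-0.03109854, -0.01994052,  0.03529911]), 'finger_force': 0.0, 'opening': 1.0002667053638143}
scene [[359.38797199   0.         261.9458647 ]
 [  0.         359.38797199 195.03879699]
 [  0.           0.           1.        ]] [[ 0.86351652  0.50411198 -0.01450297]
 [ 0.2805147  -0.50400751 -0.81687694]
 [-0.41910706  0.70131843 -0.57662963]] [-0.43874499 -0.12314052  1.22097553]
top [[370.35649296   0.         260.38367423]
 [  0.         370.35649296 186.27802518]
 [  0.           0.           1.        ]] [[ 2.34550074e-02 -9.99714681e-01  4.51872614e-03]
 [-9.85938217e-01 -2.38793775e-02 -1.65395305e-01]
 [ 1.65456019e-01 -5.75836708e-04 -9.86217002e-01]] [-0.04252212  0.553437    0.99533153]
```

View pics/top0.png

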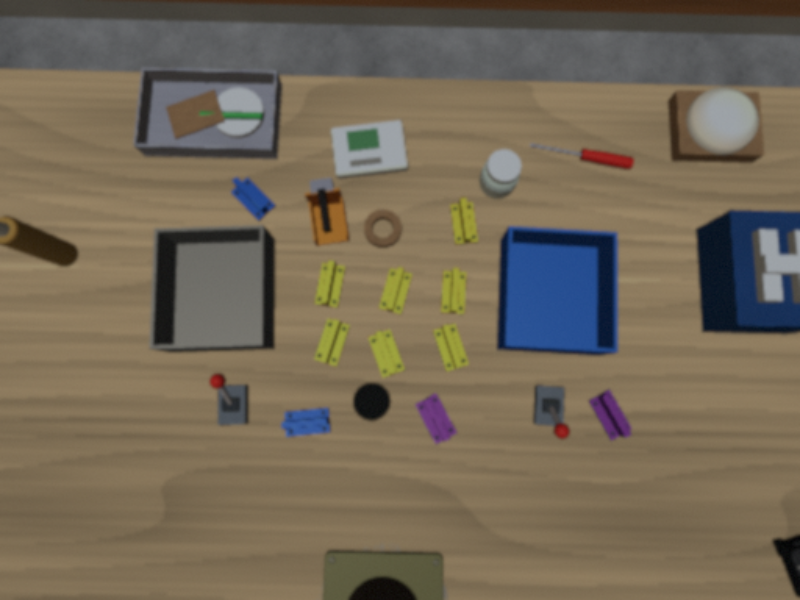

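View pics/scene0.png

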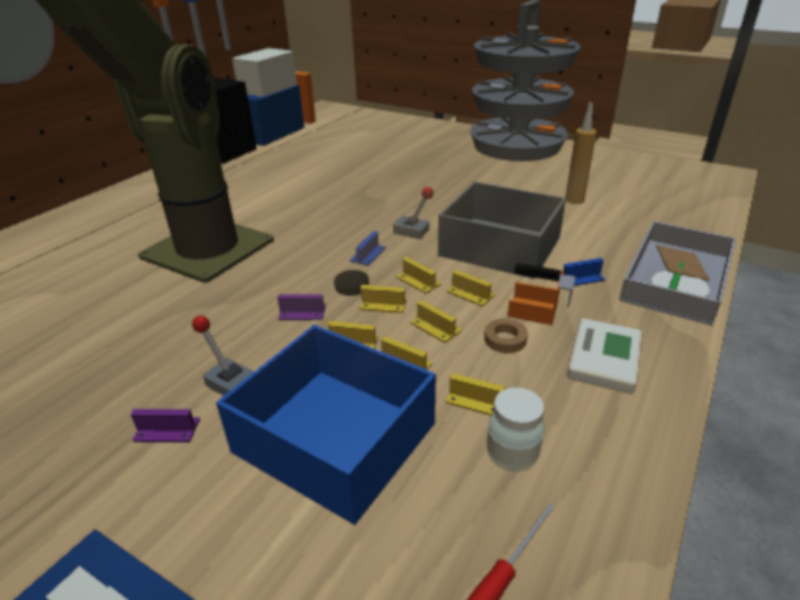

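Top view: blue bin is on the right (558,290). Its flag (base 549,405; knob 562,430) leans towards the robot, so it is the target. There are 7 yellow brackets between the bins and the scoop is at (327,215), hook away from the robot.

```bash
cat > h.py <<'E'
import numpy as np,cv2
from plant import r,optics
def cloud(d):
    z=d["z_map"].astype(float); v,u=np.indices(z.shape); K=d["mtx"]
    c=np.stack([(u-K[0,2])/K[0,0]*z,(v-K[1,2])/K[1,1]*z,z],-1)
    P=(c-d["t"])@d["R"]; P[z==0]=np.nan; return P
def hsv(d): return cv2.cvtColor(d["img"],cv2.COLOR_RGB2HSV)
def comps(d,lo,hi,amin=40):
    m=cv2.inRange(hsv(d),np.array(lo),np.array(hi)); n,l,s,c=cv2.connectedComponentsWithStats(m)
    return [(l==i) for i in range(1,n) if s[i,4]>=amin]
def brackets(d):
    P=cloud(d); out=[]
    for m in comps(d,(24,120,60),(36,255,255)):
        p=P[m]; p=p[~np.isnan(p[:,0])]
        if len(p)<20: continue
        (c,sz,a)=cv2.minAreaRect((p[:,:2]*1000).astype(np.float32)); 
        t=p[p[:,2]>np.nanmax(p[:,2])-.012]
        q=t[:,:2]-t[:,:2].mean(0); w,V=np.linalg.eigh(q.T@q); e=V[:,1]*np.sign(V[0,1])
        q2=p[:,:2]-p[:,:2].mean(0); V2=np.linalg.eigh(q2.T@q2)[1][:,1]; V2*=np.sign(V2[0])
        pr=q@e; cen=t[:,:2].mean(0)+e*(pr.max()+pr.min())/2
        out.append((cen.round(3),round(float(np.arctan2(e[1],e[0])),2),round(float(np.arctan2(V2[1],V2[0])),2),round(p[:,2].max(),3),(np.array(c)/1000).round(3),np.round(sz),len(p)))
    return out
def state():
    s=r.get_state(); from scipy.spatial.transform import Rotation as R
    M=R.from_quat(s["eef_rot"]).as_matrix()
    print("t",round(s["clock"],2),"pos",s["tool_pos"].round(4),"yaw",round(np.arctan2(M[1,0],M[0,0]),3),"z",M[:,2].round(3),"open",round(s["opening"],3),"F",s["contact_force"].round(1),"q",s["q"].round(2))
    return s
E
python3 - <<'E'
from h import *
for n in ["top","scene"]:
    d=dict(np.load(n+"0.npz")); P=cloud(d); print(n)
    for b in brackets(d): print(*b)
    for nm,lo,hi in [("red",(0,150,80),(4,255,255)),("orange",(5,190,90),(16,255,255)),("bin",(104,180,60),(118,255,255))]:
        for m in comps(d,lo,hi,15):
            p=P[m]; p=p[~np.isnan(p[:,0])]
            if len(p)<10: continue
            v,u=np.nonzero(m)
            print(nm,len(p),"px",u.mean().round(),v.mean().round(),np.median(p,0).round(3),p.min(0).round(3),p.max(0).round(3))
            if nm=="bin" and len(p)>1500:
                t=p[(p[:,2]>.088)&(p[:,2]<.11)]; c,s,a=cv2.minAreaRect((t[:,:2]*1000).astype(np.float32)); print("  rim",c,s,a, np.median(t[:,2]))
d=dict(np.load("top0.npz")); P=cloud(d); h=hsv(d)
for (u,v) in [(327,215),(325,188),(324,200),(549,395),(549,405),(502,165),(550,388),(548,420)]:
    uu,vv=int(u*.64),int(v*.64); print((u,v),P[vv,uu].round(3),h[vv,uu])
E
```

```text
top
[ 0.695 -0.134] 0.14 0.15 0.041 [ 0.703 -0.134] [94. 44.] 402
[0.57  0.116] -0.14 -0.12 0.041 [0.571 0.117] [46. 81.] 420
[ 0.562 -0.007] -0.25 -0.24 0.043 [ 0.564 -0.007] [45. 85.] 423
[ 0.562 -0.116] -0.04 -0.04 0.041 [ 0.567 -0.116] [45. 89.] 421
[0.463 0.107] -0.27 -0.26 0.042 [0.465 0.107] [45. 83.] 431
[ 0.459 -0.112] 0.33 0.33 0.043 [ 0.461 -0.112] [83. 45.] 434
[0.445 0.007] 0.38 0.38 0.042 [0.447 0.008] [84. 45.] 439
red 224 px 389.0 101.0 [ 0.826 -0.408  0.023] [ 0.811 -0.454  0.013] [ 0.842 -0.36   0.028]
red 53 px 139.0 244.0 [0.386 0.279 0.113] [0.378 0.271 0.108] [0.396 0.289 0.117]
red 58 px 359.0 275.0 [ 0.321 -0.284  0.113] [ 0.311 -0.295  0.107] [ 0.331 -0.275  0.118]
bin 236 px 161.0 126.0 [0.732 0.27  0.008] [ 0.703  0.235 -0.001] [0.765 0.302 0.042]
bin 1531 px 486.0 174.0 [ 0.578 -0.608  0.119] [ 0.498 -0.699  0.112] [ 0.693 -0.578  0.126]
  rim (0.0, 0.0) (0.0, 0.0) 0.0 nan
bin 4448 px 354.0 188.0 [ 0.56  -0.301  0.006] [ 0.451 -0.39  -0.001] [ 0.662 -0.197  0.099]
  rim (556.3548583984375, -293.306884765625) (186.4945068359375, 206.71234130859375) 88.01864
[... 1357 characters left out ...]
 -0.397  0.002] [ 0.669 -0.201  0.097]
  rim (561.9901123046875, -298.2178955078125) (190.36813354492188, 208.85728454589844) 88.0721206665039 0.093376971737487
bin 1721 px 69.0 366.0 [ 0.547 -0.598  0.119] [ 0.503 -0.656  0.117] [ 0.632 -0.582  0.122]
  rim (0.0, 0.0) (0.0, 0.0) 0.0 nan
(327, 215) [0.68  0.115 0.092] [ 13 133  44]
(325, 188) [0.736 0.123 0.072] [117  24 108]
(324, 200) [0.706 0.122 0.09 ] [ 0 19 27]
(549, 395) [ 0.378 -0.287  0.023] [105  39  91]
(549, 405) [ 0.359 -0.283  0.037] [102  26  49]
(502, 165) [ 0.781 -0.193  0.091] [106  17 169]
(550, 388) [ 0.389 -0.29   0.023] [107  25  90]
(548, 420) [ 0.334 -0.282  0.027] [106  42  91]
  return _methods._mean(a, axis=axis, dtype=dtype,
  ret = ret.dtype.type(ret / rcount)
```

Emit:
{"op": "servo_tool", "data": {"translation": [[0,0,0],[0,0,0],[0.036,-0.049,0.01],[0.036,-0.049,0.01],[0.036,-0.049,0.01],[0.036,-0.049,0.01],[0.036,-0.049,0.01],[0.036,-0.049,0.01],[0.036,-0.049,0.01],[0.036,-0.049,0.01]], "turn": [[0,0,0.163],[0,0,0.163],[0,0,0],[0,0,0],[0,0,0],[0,0,0],[0,0,0],[0,0,0],[0,0,0],[0,0,0]], "grip": 0.8, "grip_force": 20}}

```text
clock: 1.35
tool_pos: [0.489, -0.1986, 0.1582]
eef_rot: [1.0, -0.0, -0.0, 0.0]
contact_force: [0.8, 0.5, 0.5]
opening: 0.801
finger_force: 0.0
```

```bash
python3 -c "
from h import *
state()"
```

```text
t 1.35 pos [ 0.489  -0.1986  0.1582] yaw -0.0 z [-0. -0. -1.] open 0.801 F [0.8 0.5 0.5] q [ 0.3   0.68 -0.01  1.94  0.01  0.52 -1.28]
```

Emit:
{"op": "servo_tool", "data": {"translation": [[0.038,-0.05,0.01],[0.038,-0.052,0.01],[0,0,0.05],[0,0,0.05],[0,0,0.026]], "turn": [[0,0,0],[0,0,0],[0,0,0.04],[0,0,0],[0,0,0]]}}

```text
clock: 1.98
tool_pos: [0.5604, -0.1006, 0.0105]
eef_rot: [1.0, -0.02, -0.002, -0.0]
contact_force: [-0.4, -0.6, 0.3]
opening: 0.801
finger_force: 0.0
```

Emit:
{"op": "servo_tool", "data": {"translation": [[0,0,0],[0,0,0],[0,0,0],[0,0,0],[0,0,0],[0,0,0]], "turn": [[0,0,0],[0,0,0],[0,0,0],[0,0,0],[0,0,0],[0,0,0]], "grip": 0}}

```text
clock: 2.72
tool_pos: [0.5621, -0.1014, 0.0136]
eef_rot: [1.0, -0.02, 0.0, 0.0]
contact_force: [0.1, -0.8, 1.3]
opening: 0.146
finger_force: 0.3
```

```bash
python3 -c "
from h import *
state()
d=optics.snapshot('top')
for b in brackets(d): print(*b)
cv2.imwrite('pics/a.png',d['img'][110:310,80:440,::-1].repeat(2,0).repeat(2,1))"
```

```text
t 2.73 pos [ 0.5621 -0.1014  0.0136] yaw -0.04 z [ 0. -0. -1.] open 0.146 F [ 0.1 -0.8  1.3] q [ 0.09  0.97  0.02  1.86 -0.05  0.31 -1.47]
[ 0.499 -0.064] 1.46 -0.28 0.685 [ 0.621 -0.11 ] [ 49. 260.] 189
[0.569 0.116] -0.13 -0.13 0.041 [0.571 0.117] [46. 82.] 418
[0.463 0.107] -0.28 -0.26 0.043 [0.464 0.108] [45. 82.] 427
[ 0.411 -0.009] -0.11 0.62 0.689 [0.44  0.016] [85. 19.] 54
```

View pics/a.png

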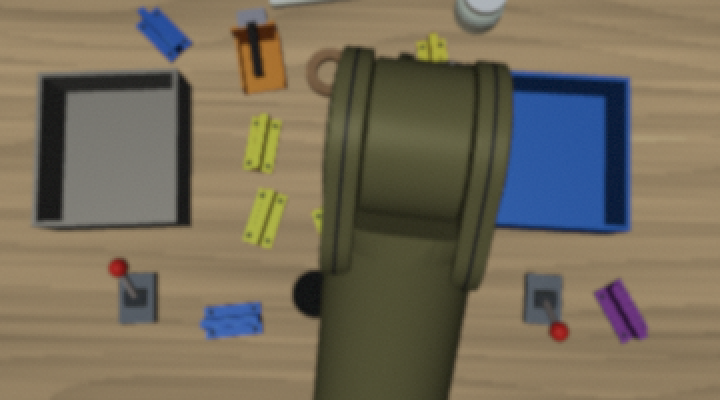

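Emit:
{"op": "servo_tool", "data": {"translation": [[0,0,0],[0,0,0],[0,0,-0.042],[0,0,-0.042],[0,0,-0.042],[0.009,0.05,0],[0.009,0.05,0],[0.009,0.05,0],[0.009,0.05,0],[0.008,0.049,0]], "turn": [[0,0,0],[0,0,0],[0,0,0],[0,0,0],[0,0,-0.04],[0,0,0],[0,0,0],[0,0,0],[0,0,0],[0,0,0]]}}

```text
clock: 4.03
tool_pos: [0.6058, -0.3511, 0.1386]
eef_rot: [1.0, 0.0, -0.0, -0.001]
contact_force: [0.6, -0.2, -1.1]
opening: 0.14
finger_force: 20.0
```

```bash
python3 -c "
from h import *
state()
d=optics.snapshot('top')
for b in brackets(d): print(*b)
P=cloud(d)
m=cv2.inRange(hsv(d),np.array((104,180,60)),np.array((118,255,255)))>0
p=P[m&(P[...,2]>.088)&(P[...,2]<.105)]; p=p[(p[:,0]>.4)&(p[:,0]<.7)&(p[:,1]<-.15)&(p[:,1]>-.45)]
for a,b in [(.48,.52),(.52,.56),(.56,.6),(.6,.64)]:
  q=p[(p[:,0]>a)&(p[:,0]<b)&(p[:,1]>-.25)]; print(a,len(q),q[:,1].mean() if len(q) else 0,q.max(0) if len(q) else 0)
s=optics.snapshot('scene'); cv2.imwrite('pics/b.png',cv2.resize(s['img'][:,:,::-1],(800,600)))"
```

```text
t 4.03 pos [ 0.6058 -0.3511  0.1386] yaw 0.0 z [-0.001  0.001 -1.   ] open 0.14 F [ 0.6 -0.2 -1.1] q [ 0.47  0.9  -0.02  1.4   0.02  0.84 -1.13]
[ 0.695 -0.135] 0.14 0.15 0.043 [ 0.702 -0.134] [93. 45.] 401
[ 0.615 -0.304] 0.0 -0.32 0.235 [ 0.624 -0.327] [23. 42.] 49
[0.57  0.116] -0.14 -0.14 0.041 [0.571 0.117] [46. 82.] 418
[ 0.573 -0.314] 0.52 -1.25 0.215 [ 0.582 -0.329] [34. 27.] 70
[ 0.562 -0.007] -0.25 -0.24 0.043 [ 0.565 -0.007] [45. 86.] 419
[ 0.57  -0.331] -1.57 -1.39 0.224 [ 0.572 -0.351] [19. 46.] 57
[0.463 0.107] -0.27 -0.26 0.042 [0.464 0.108] [45. 81.] 426
[ 0.459 -0.112] 0.33 0.34 0.041 [ 0.461 -0.112] [83. 45.] 430
[0.444 0.006] 0.38 0.39 0.042 [0.447 0.008] [84. 45.] 437
0.48 30 -0.20105487414427656 [ 0.5188246  -0.19789818  0.09917445]
0.52 45 -0.20255371448927803 [ 0.5594353  -0.199546    0.09774996]
0.56 32 -0.20367038010583932 [ 0.59789817 -0.20060018  0.09808887]
0.6 41 -0.20538405686768582 [ 0.63963988 -0.20234898  0.09882716]
```

View pics/b.png

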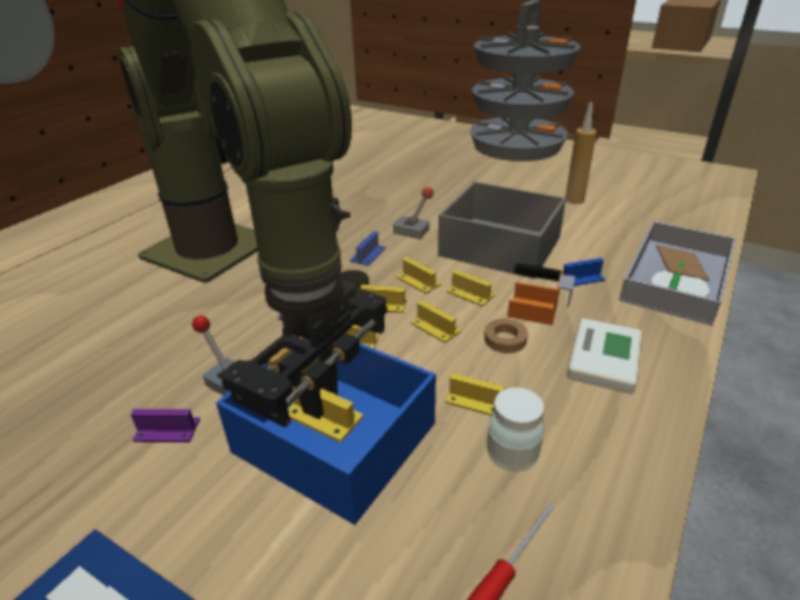

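Emit:
{"op": "servo_tool", "data": {"translation": [[0,0,0.047],[0,0,0.045],[0,0,0]], "turn": [[0,0,0],[0,0,0],[0,0,0]]}}

```text
clock: 4.5
tool_pos: [0.6026, -0.3471, 0.043]
eef_rot: [1.0, 0.0, -0.004, -0.003]
contact_force: [0.4, 0.2, -0.4]
opening: 0.138
finger_force: 20.0
```

Emit:
{"op": "servo_tool", "data": {"translation": [[0,0,0],[0,0,0],[0,0,-0.048],[0,0,-0.046],[-0.025,-0.043,0],[-0.025,-0.043,0],[-0.025,-0.043,0],[-0.025,-0.043,0],[-0.026,-0.043,0],[-0.026,-0.043,0]], "turn": [[0,0,0],[0,0,0],[0,0,0],[0,0,0],[0,0,0],[0,0,0],[0,0,0],[0,0,0],[0,0,0],[0,0,0]], "grip": 0.35}}

```text
clock: 5.75
tool_pos: [0.4546, -0.091, 0.1431]
eef_rot: [1.0, -0.0, 0.002, 0.0]
contact_force: [0.8, 0.3, 0.2]
opening: 0.349
finger_force: 0.0
```

Emit:
{"op": "servo_tool", "data": {"translation": [[0,0,0],[0,0,0],[0,0,0]], "turn": [[0,0,-0.165],[0,0,-0.165],[0,0,0]], "grip": 0.8}}

```text
clock: 6.12
tool_pos: [0.4551, -0.0923, 0.1427]
eef_rot: [0.987, 0.163, 0.002, 0.0]
contact_force: [0.3, -0.2, 1.2]
opening: 0.668
finger_force: 0.0
```

Emit:
{"op": "servo_tool", "data": {"translation": [[0,0,0.044],[0,0,0.044],[0,0,0.042],[0,0,0]], "turn": [[0,0,0],[0,0,0],[0,0,0],[0,0,0]]}}

```text
clock: 6.62
tool_pos: [0.4555, -0.0927, 0.0115]
eef_rot: [0.987, 0.163, -0.003, -0.001]
contact_force: [-0.3, -0.4, 0.6]
opening: 0.798
finger_force: 0.0
```

Emit:
{"op": "servo_tool", "data": {"translation": [[0,0,0],[0,0,0],[0,0,0],[0,0,0],[0,0,0],[0,0,0],[0,0,0],[0,0,-0.042],[0,0,-0.042],[0,0,-0.042]], "turn": [[0,0,0],[0,0,0],[0,0,0],[0,0,0],[0,0,0],[0,0,0],[0,0,0],[0,0,0],[0,0,0],[0,0,0]], "grip": 0}}

```text
clock: 7.88
tool_pos: [0.456, -0.0925, 0.14]
eef_rot: [0.986, 0.164, -0.003, -0.001]
contact_force: [0.1, 0.6, -1.0]
opening: 0.134
finger_force: 20.0
```

Emit:
{"op": "servo_tool", "data": {"translation": [[0,0,0],[0,0,0],[0.03,0.041,0],[0.03,0.041,0],[0.03,0.041,0],[0.03,0.041,0],[0.031,0.041,0],[0,0,0]], "turn": [[0,0,0.165],[0,0,0.165],[0,0,0],[0,0,0],[0,0,0],[0,0,0],[0,0,0],[0,0,0]]}}

```text
clock: 8.88
tool_pos: [0.6082, -0.3022, 0.1374]
eef_rot: [1.0, -0.002, -0.001, 0.001]
contact_force: [-0.8, 1.2, -0.7]
opening: 0.133
finger_force: 20.0
```

```bash
python3 -c "
from h import *
state()
d=optics.snapshot('top')
for b in brackets(d):
  if b[3]<.07: print(*b)"
```

```text
t 8.88 pos [ 0.6082 -0.3022  0.1374] yaw -0.005 z [-0.003 -0.002 -1.   ] open 0.133 F [-0.8  1.2 -0.7] q [ 0.44  0.88 -0.09  1.47  0.11  0.8  -1.27]
[ 0.696 -0.134] 0.14 0.15 0.041 [ 0.703 -0.134] [93. 44.] 405
[0.57  0.116] -0.13 -0.13 0.042 [0.571 0.117] [46. 82.] 419
[ 0.562 -0.008] -0.25 -0.25 0.041 [ 0.565 -0.007] [45. 86.] 421
[0.463 0.107] -0.28 -0.26 0.043 [0.464 0.107] [45. 81.] 423
[0.444 0.006] 0.38 0.39 0.042 [0.447 0.008] [84. 45.] 435
```

Emit:
{"op": "servo_tool", "data": {"translation": [[0,0,0.047],[0,0,0.045],[0,0,0]], "turn": [[0,0,0],[0,0,0],[0,0,0]]}}

```text
clock: 9.3
tool_pos: [0.6033, -0.2943, 0.0425]
eef_rot: [1.0, 0.001, -0.007, -0.003]
contact_force: [0.2, -0.5, 0.4]
opening: 0.135
finger_force: 20.0
```

Emit:
{"op": "servo_tool", "data": {"translation": [[0,0,0],[0,0,0],[0,0,-0.048],[0,0,-0.046],[0.019,-0.049,0],[0.019,-0.049,0],[0.019,-0.049,0],[0.018,-0.049,0],[0,0,0]], "turn": [[0,0,0],[0,0,0],[0,0,0],[0,0,0],[0,0,0],[0,0,0],[0,0,0],[0,0,0],[0,0,0]], "grip": 0.35}}

```text
clock: 10.42
tool_pos: [0.6853, -0.0935, 0.1421]
eef_rot: [1.0, 0.004, 0.0, -0.003]
contact_force: [0.1, -0.4, 0.6]
opening: 0.347
finger_force: 0.0
```

Emit:
{"op": "servo_tool", "data": {"translation": [[0,0,0],[0,0,0],[0,0,0],[0,0,0],[0,0,0]], "turn": [[0,0,-0.14],[0,0,0],[0,0,0],[0,0,0],[0,0,0]], "grip": 1.0}}

```text
clock: 11.05
tool_pos: [0.6826, -0.102, 0.1401]
eef_rot: [0.998, 0.069, -0.002, -0.0]
contact_force: [-0.2, -0.8, 0.2]
opening: 0.893
finger_force: 0.0
```

```bash
python3 -c "
from h import *
state()
d=optics.snapshot('wrist')
cv2.imwrite('pics/w.png',d['img'][:,:,::-1])
P=cloud(d)
for b in brackets(d):
  print(*b)
m=(P[...,0]>.7)&(P[...,0]<.83)&(P[...,1]<-.12)&(P[...,1]>-.26)&(P[...,2]>.075)&(P[...,2]<.1)
p=P[m]; print(len(p), p.min(0),p.max(0)) if len(p) else 0"
```

```text
t 11.05 pos [ 0.6826 -0.102   0.1401] yaw 0.139 z [-0.004  0.001 -1.   ] open 0.893 F [-0.2 -0.8  0.2] q [ 0.13  0.89 -0.1   1.43  0.11  0.83 -1.44]
[ 0.699 -0.135] 0.14 0.13 0.04 [ 0.693 -0.136] [93. 44.] 2979
[0.613 0.115] -1.29 -1.18 0.029 [0.611 0.126] [11. 25.] 122
[ 0.708 -0.037] -1.43 -0.64 0.21 [0.641 0.051] [ 48. 219.] 802
[ 0.704 -0.025] -0.95 -0.83 0.213 [0.632 0.071] [ 33. 249.] 504
[ 0.686 -0.048] -0.79 -0.52 0.165 [ 0.633 -0.019] [ 10. 122.] 146
[ 0.719 -0.144] 0.0 0.85 0.21 [ 0.66  -0.221] [200.  34.] 231
[ 0.699 -0.069] -1.46 -0.17 0.222 [ 0.559 -0.028] [ 42. 292.] 517
[ 0.702 -0.072] -1.14 -0.29 0.238 [ 0.547 -0.029] [ 19. 326.] 188
7123 [ 0.75297306 -0.22887928  0.07509126] [ 0.81355687 -0.16749259  0.09249305]
```

View pics/w.png

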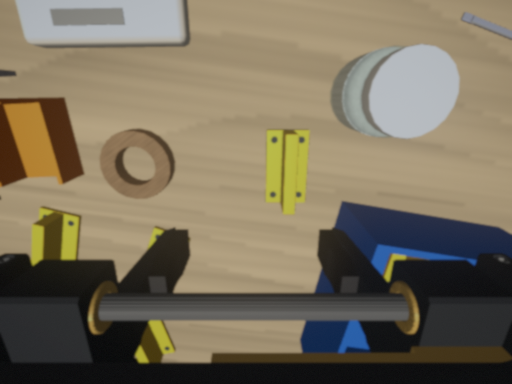

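Emit:
{"op": "servo_tool", "data": {"translation": [[0.001,0.006,0],[0,0,0.043],[0,0,0.043],[0,0,0.042],[0,0,0]], "turn": [[0,0,0],[0,0,0],[0,0,0],[0,0,0],[0,0,0]]}}

```text
clock: 11.72
tool_pos: [0.6833, -0.1078, 0.0099]
eef_rot: [0.998, 0.07, -0.003, -0.001]
contact_force: [0.4, 0.7, 0.9]
opening: 1.001
finger_force: 0.0
```

Emit:
{"op": "servo_tool", "data": {"translation": [[0,0,0],[0,0,0],[0,0,0],[0,0,0],[0,0,0],[0,0,0],[0,0,0],[0,0,0],[0,0,0]], "turn": [[0,0,0],[0,0,0],[0,0,0],[0,0,0],[0,0,0],[0,0,0],[0,0,0],[0,0,0],[0,0,0]], "grip": 0}}

```text
clock: 12.85
tool_pos: [0.6839, -0.1074, 0.0121]
eef_rot: [0.998, 0.07, -0.002, -0.001]
contact_force: [0.8, -0.0, 1.1]
opening: 0.133
finger_force: 20.0
```

Emit:
{"op": "servo_tool", "data": {"translation": [[0,0,-0.042],[0,0,-0.042],[0,0,-0.042],[0,0,0],[-0.028,0.047,0],[-0.028,0.047,0],[-0.028,0.047,0],[0,0,0],[0,0,0]], "turn": [[0,0,0],[0,0,0],[0,0,0],[0,0,0.14],[0,0,0],[0,0,0],[0,0,0],[0,0,0],[0,0,0]]}}

```text
clock: 13.98
tool_pos: [0.6006, -0.2477, 0.1382]
eef_rot: [1.0, -0.0, -0.002, -0.001]
contact_force: [1.7, 0.6, -1.2]
opening: 0.134
finger_force: 20.0
```

```bash
python3 -c "
from h import *
state()
d=optics.snapshot('top')
for b in brackets(d):
  if b[3]<.07: print(*b)"
```

```text
t 13.97 pos [ 0.6006 -0.2477  0.1382] yaw -0.0 z [-0.004  0.002 -1.   ] open 0.134 F [ 1.7  0.6 -1.2] q [ 0.37  0.84 -0.09  1.57  0.1   0.74 -1.34]
[0.57  0.116] -0.14 -0.13 0.041 [0.571 0.117] [46. 82.] 418
[ 0.562 -0.007] -0.25 -0.24 0.042 [ 0.564 -0.007] [45. 85.] 421
[0.463 0.107] -0.27 -0.27 0.042 [0.464 0.108] [45. 81.] 422
[0.445 0.007] 0.38 0.39 0.044 [0.447 0.008] [84. 45.] 436
```

Emit:
{"op": "servo_tool", "data": {"translation": [[0,0,0.047],[0,0,0.045],[0,0,0]], "turn": [[0,0,0],[0,0,0],[0,0,0]]}}

```text
clock: 14.4
tool_pos: [0.5981, -0.2452, 0.043]
eef_rot: [1.0, 0.001, -0.005, -0.002]
contact_force: [0.2, 0.1, -0.1]
opening: 0.132
finger_force: 20.0
```

Emit:
{"op": "servo_tool", "data": {"translation": [[0,0,0],[0,0,0],[0,0,-0.048],[0,0,-0.046],[-0.007,-0.048,0],[-0.007,-0.048,0],[-0.007,-0.048,0],[-0.007,-0.048,0],[-0.008,-0.047,0]], "turn": [[0,0,0],[0,0,0],[0,0,0],[0,0,0],[0,0,0],[0,0,0],[0,0,0],[0,0,0],[0,0,0]], "grip": 0.35}}

```text
clock: 15.52
tool_pos: [0.5654, -0.0078, 0.1426]
eef_rot: [1.0, -0.0, -0.0, -0.001]
contact_force: [0.2, 0.1, -0.4]
opening: 0.348
finger_force: 0.0
```

Emit:
{"op": "servo_tool", "data": {"translation": [[0,0,0],[0,0,0],[0,0,0],[0,0,0]], "turn": [[0,0,0.125],[0,0,0.125],[0,0,0],[0,0,0]], "grip": 0.7}}

```text
clock: 16.02
tool_pos: [0.5651, -0.0096, 0.1415]
eef_rot: [0.992, -0.124, -0.001, -0.0]
contact_force: [0.4, -0.0, 0.2]
opening: 0.701
finger_force: 0.0
```

```bash
python3 -c "
from h import *
state()
d=optics.snapshot('wrist')
for b in brackets(d):
  if b[3]<.07:print(*b)"
```

```text
t 16.02 pos [ 0.5651 -0.0096  0.1415] yaw -0.248 z [-0.002  0.001 -1.   ] open 0.701 F [ 0.4 -0.   0.2] q [-0.08  0.75  0.02  1.84 -0.03  0.56 -1.85]
[ 0.565 -0.008] -0.25 -0.24 0.04 [ 0.565 -0.008] [44. 80.] 2804
[0.571 0.103] -0.14 -0.14 0.014 [0.571 0.102] [18. 80.] 1168
[0.573 0.115] -0.14 -0.1 0.04 [0.573 0.127] [35. 85.] 1008
[ 0.453 -0.006] 0.38 0.38 0.015 [ 0.453 -0.007] [80. 19.] 883
```

Spot on. Grasp it, and carry to the front-right slot.

Emit:
{"op": "servo_tool", "data": {"translation": [[0,0,0.044],[0,0,0.044],[0,0,0.041],[0,0,0]], "turn": [[0,0,0],[0,0,0],[0,0,0],[0,0,0]]}}

```text
clock: 16.58
tool_pos: [0.5618, -0.0095, 0.0094]
eef_rot: [0.992, -0.124, -0.005, 0.0]
contact_force: [-0.3, 0.3, 0.1]
opening: 0.696
finger_force: 0.0
```

Emit:
{"op": "servo_tool", "data": {"translation": [[0,0,0],[0,0,0],[0,0,0],[0,0,0],[0,0,0],[0,0,0],[0,0,0],[0,0,-0.042],[0,0,-0.042],[0,0,-0.042]], "turn": [[0,0,0],[0,0,0],[0,0,0],[0,0,0],[0,0,0],[0,0,0],[0,0,0],[0,0,0],[0,0,0],[0,0,0]], "grip": 0}}

```text
clock: 17.82
tool_pos: [0.5639, -0.0097, 0.1384]
eef_rot: [0.992, -0.125, -0.003, 0.0]
contact_force: [0.4, 0.2, -1.1]
opening: 0.137
finger_force: 20.0
```

Emit:
{"op": "servo_tool", "data": {"translation": [[0,0,0],[0,0,0],[-0.008,0.049,0],[-0.008,0.049,0],[-0.008,0.049,0],[-0.008,0.049,0],[-0.007,0.049,0],[-0.007,0.049,0],[-0.007,0.047,0],[0,0,0]], "turn": [[0,0,-0.125],[0,0,-0.125],[0,0,0],[0,0,0],[0,0,0],[0,0,0],[0,0,0],[0,0,0],[0,0,0],[0,0,0]]}}

```text
clock: 19.08
tool_pos: [0.5084, -0.3566, 0.137]
eef_rot: [1.0, -0.004, -0.003, 0.001]
contact_force: [-0.7, 1.4, -1.3]
opening: 0.137
finger_force: 20.0
```

```bash
python3 -c "
from h import *
state()
d=optics.snapshot('top')
for b in brackets(d):
  if b[3]<.07: print(*b)"
```

```text
t 19.07 pos [ 0.5084 -0.3566  0.137 ] yaw -0.009 z [-0.006 -0.003 -1.   ] open 0.137 F [-0.7  1.4 -1.3] q [ 0.6   0.81 -0.12  1.66  0.15  0.68 -1.18]
[ 0.612 -0.246] 0.01 0.02 0.047 [ 0.611 -0.247] [80. 40.] 341
[ 0.602 -0.296] 0.03 0.0 0.048 [ 0.602 -0.295] [40. 79.] 351
[0.57  0.116] -0.13 -0.12 0.042 [0.571 0.117] [47. 82.] 422
[0.463 0.107] -0.28 -0.26 0.043 [0.465 0.107] [45. 83.] 431
[0.445 0.006] 0.38 0.38 0.041 [0.447 0.008] [84. 45.] 440
```

Emit:
{"op": "servo_tool", "data": {"translation": [[0,0,0.047],[0,0,0.045],[0,0,0]], "turn": [[0,0,0],[0,0,0],[0,0,0]]}}

```text
clock: 19.5
tool_pos: [0.509, -0.3467, 0.0424]
eef_rot: [1.0, 0.001, -0.005, -0.003]
contact_force: [0.3, 0.9, -0.8]
opening: 0.137
finger_force: 20.0
```

Emit:
{"op": "servo_tool", "data": {"translation": [[0,0,0],[0,0,0],[0,0,-0.048],[0,0,-0.046],[-0.01,-0.06,0],[-0.01,-0.06,0],[-0.01,-0.06,0],[-0.01,-0.06,0],[-0.01,-0.06,0],[-0.011,-0.058,0]], "turn": [[0,0,0],[0,0,0],[0,0,0],[0,0,0],[0,0,0],[0,0,0],[0,0,0],[0,0,0],[0,0,0],[0,0,0]], "grip": 0.35}}

```text
clock: 20.75
tool_pos: [0.4514, 0.0097, 0.1417]
eef_rot: [1.0, -0.0, 0.0, -0.001]
contact_force: [1.2, 0.6, -1.0]
opening: 0.347
finger_force: 0.0
```

Emit:
{"op": "servo_tool", "data": {"translation": [[0,0,0],[0,0,0],[0,0,0],[0,0,0]], "turn": [[0,0,-0.185],[0,0,-0.185],[0,0,-0.01],[0,0,0]], "grip": 0.7}}

```text
clock: 21.25
tool_pos: [0.4511, 0.0072, 0.1409]
eef_rot: [0.982, 0.187, -0.001, -0.001]
contact_force: [-0.5, -0.9, -0.6]
opening: 0.698
finger_force: 0.0
```

```bash
python3 -c "
from h import *
state()
d=optics.snapshot('wrist')
for b in brackets(d):
  if b[3]<.07:print(*b)"
```

```text
t 21.25 pos [0.4511 0.0072 0.1409] yaw 0.376 z [-0.002  0.001 -1.   ] open 0.698 F [-0.5 -0.9 -0.6] q [-0.05  0.65 -0.11  2.17  0.2   0.33 -1.52]
[0.556 0.117] -0.17 -0.2 0.04 [0.557 0.127] [31. 46.] 1218
[0.564 0.103] -0.17 -0.17 0.016 [0.564 0.103] [17. 66.] 1501
[0.466 0.106] -0.27 -0.26 0.04 [0.465 0.108] [45. 82.] 3397
[0.448 0.006] 0.37 0.37 0.04 [0.439 0.003] [100.  44.] 2824
```

Emit:
{"op": "servo_tool", "data": {"translation": [[0,0,0.044],[0,0,0.044],[0,0,0.041],[0,0,0]], "turn": [[0,0,0],[0,0,0],[0,0,0],[0,0,0]]}}

```text
clock: 21.8
tool_pos: [0.4535, 0.0057, 0.028]
eef_rot: [0.982, 0.189, -0.005, 0.001]
contact_force: [-1.1, -0.1, 0.2]
opening: 0.7
finger_force: 0.0
```

Emit:
{"op": "servo_tool", "data": {"translation": [[0,0,0],[0,0,0],[0,0,0],[0,0,0],[0,0,0],[0,0,0],[0,0,0],[0,0,-0.042],[0,0,-0.042],[0,0,-0.042]], "turn": [[0,0,0],[0,0,0],[0,0,0],[0,0,0],[0,0,0],[0,0,0],[0,0,0],[0,0,0],[0,0,0],[0,0,0]], "grip": 0}}

```text
clock: 23.05
tool_pos: [0.4544, 0.0062, 0.1562]
eef_rot: [0.982, 0.189, -0.005, 0.001]
contact_force: [0.6, 0.2, -1.4]
opening: 0.13
finger_force: 20.0
```

Emit:
{"op": "servo_tool", "data": {"translation": [[0,0,0],[0,0,0],[0,0,0],[0.01,0.051,0],[0.01,0.051,0],[0.01,0.051,0],[0.01,0.051,0],[0.01,0.051,0],[0.009,0.05,0],[0,0,0]], "turn": [[0,0,0.185],[0,0,0.185],[0,0,0.01],[0,0,0],[0,0,0],[0,0,0],[0,0,0],[0,0,0],[0,0,0],[0,0,0]]}}

```text
clock: 24.3
tool_pos: [0.5125, -0.3044, 0.1551]
eef_rot: [1.0, -0.003, -0.004, 0.004]
contact_force: [-0.9, -0.2, -0.2]
opening: 0.133
finger_force: 20.0
```

```bash
python3 -c "
from h import *
state()
d=optics.snapshot('top')
for b in brackets(d):
  if b[3]<.07: print(*b)"
```

```text
t 24.3 pos [ 0.5125 -0.3044  0.1551] yaw -0.006 z [-0.009 -0.008 -1.   ] open 0.133 F [-0.9 -0.2 -0.2] q [ 0.63  0.77 -0.3   1.73  0.34  0.7  -1.44]
[0.57  0.116] -0.13 -0.13 0.044 [0.571 0.117] [46. 82.] 420
[0.463 0.107] -0.28 -0.27 0.042 [0.464 0.108] [45. 82.] 425
```

Emit:
{"op": "servo_tool", "data": {"translation": [[0,0,0.047],[0,0,0.045],[0,0,0]], "turn": [[0,0,0],[0,0,0],[0,0,0]]}}

```text
clock: 24.72
tool_pos: [0.5104, -0.2957, 0.0611]
eef_rot: [1.0, 0.002, -0.008, -0.0]
contact_force: [-1.1, -0.3, -0.1]
opening: 0.137
finger_force: 20.0
```

Emit:
{"op": "servo_tool", "data": {"translation": [[0,0,0],[0,0,0],[0,0,-0.045],[0,0,-0.042],[0.008,-0.057,0],[0.008,-0.057,0],[0.008,-0.057,0],[0.008,-0.057,0],[0.008,-0.057,0],[0.008,-0.057,0]], "turn": [[0,0,0],[0,0,0],[0,0,0],[0,0,0],[0,0,0],[0,0,0],[0,0,0],[0,0,0],[0,0,0],[0,0,0]], "grip": 0.35}}

```text
clock: 25.98
tool_pos: [0.5628, 0.0455, 0.151]
eef_rot: [1.0, -0.0, -0.002, 0.002]
contact_force: [0.8, 0.4, 0.2]
opening: 0.348
finger_force: 0.0
```

Emit:
{"op": "servo_tool", "data": {"translation": [[0.007,-0.054,0],[0,0,0],[0,0,0],[0,0,0]], "turn": [[0,0,0.065],[0,0,0.065],[0,0,0],[0,0,0]], "grip": 0.8}}

```text
clock: 26.48
tool_pos: [0.5691, 0.0963, 0.1496]
eef_rot: [0.998, -0.065, -0.003, 0.003]
contact_force: [-0.4, -1.4, -0.1]
opening: 0.783
finger_force: 0.0
```

```bash
python3 -c "
from h import *
state()
d=optics.snapshot('wrist')
for b in brackets(d):
  if b[3]<.07:print(*b)
d=optics.snapshot('top');P=cloud(d)
for b in brackets(d):
  if b[3]<.07:print('T',*b)
for x in (.5,.55,.6):
  m=(abs(P[...,0]-x)<.015)&(P[...,2]>.085)&(P[...,2]<.1)&(P[...,1]>.15)&(P[...,1]<.3); p=P[m]; print(x,len(p),p[:,1].min())
"
```

```text
t 26.48 pos [0.5691 0.0963 0.1496] yaw -0.131 z [-0.007 -0.005 -1.   ] open 0.783 F [-0.4 -1.4 -0.1] q [-0.14  0.75 -0.19  1.79  0.22  0.63 -2.16]
[0.573 0.115] -0.14 -0.15 0.04 [0.573 0.116] [44. 81.] 2679
T [ 0.612 -0.247] 0.01 0.0 0.048 [ 0.611 -0.248] [39. 81.] 340
T [ 0.606 -0.349] 0.01 -0.01 0.047 [ 0.611 -0.349] [89. 40.] 337
T [ 0.602 -0.296] 0.02 -0.0 0.048 [ 0.602 -0.295] [40. 77.] 352
T [ 0.505 -0.297] 0.02 -0.02 0.048 [ 0.506 -0.297] [40. 75.] 360
T [ 0.508 -0.346] -0.01 0.01 0.046 [ 0.508 -0.346] [76. 41.] 346Traceback (most recent call last):
  File "<string>", line 11, in <module>
    m=(abs(P[...,0]-x)<.015)&(P[...,2]>.085)&(P[...,2]<.1)&(P[...,1]>.15)&(P[...,1]<.3); p=P[m]; print(x,len(p),p[:,1].min())
                                                                                                                ~~~~~~~~~~^^
    return umr_minimum(a, axis, None, out, keepdims, initial, where)
ValueError: zero-size array to reduction operation minimum which has no identity
```

```bash
python3 -c "
from h import *
d=dict(np.load('top0.npz'));P=cloud(d)
for x in (.45,.5,.55,.6,.65):
  m=(abs(P[...,0]-x)<.015)&(P[...,2]>.085)&(P[...,2]<.1)&(P[...,1]>.15)&(P[...,1]<.3); p=P[m]; print(x,len(p),p[:,1].min())
# scoop
m=(P[...,0]>.63)&(P[...,0]<.8)&(P[...,1]>.06)&(P[...,1]<.16)&(P[...,2]>.08)&(P[...,2]<.11)
p=P[m]; print(cv2.minAreaRect((p[:,:2]*1000).astype(np.float32)),p.min(0),p.max(0),np.median(p,0),len(p))
q=p[:,:2]-p[:,:2].mean(0);e=np.linalg.eigh(q.T@q)[1][:,1];print(np.arctan2(e[1],e[0]))
"
```

```text
0.45 99 0.21323590781225885
0.5 33 0.21525423342849034
0.55 33 0.21747247683198218
0.6 32 0.22030002179853622
0.65 103 0.22359530874605352
((689.6565551757812, 121.20913696289062), (78.98545837402344, 14.054956436157227), 10.434521675109863) [0.65075951 0.10840024 0.08020244] [0.72737638 0.13444224 0.09554952] [0.68913708 0.12021775 0.09078614] 153
-2.954679181350639
```

Emit:
{"op": "servo_tool", "data": {"translation": [[0,0,0.035],[0,0,0.035],[0,0,0.035],[0,0,0.032],[0,0,0]], "turn": [[0,0,0],[0,0,0],[0,0,0],[0,0,0],[0,0,0]]}}

```text
clock: 27.2
tool_pos: [0.5661, 0.0958, 0.0101]
eef_rot: [0.998, -0.065, -0.006, 0.003]
contact_force: [-0.4, -0.1, 0.9]
opening: 0.797
finger_force: 0.0
```

Emit:
{"op": "servo_tool", "data": {"translation": [[0,0,0],[0,0,0],[0,0,0],[0,0,0],[0,0,0],[0,0,0],[0,0,0],[0,0,-0.042],[0,0,-0.042],[0,0,-0.042]], "turn": [[0,0,0],[0,0,0],[0,0,0],[0,0,0],[0,0,0],[0,0,0],[0,0,0],[0,0,0],[0,0,0],[0,0,0]], "grip": 0}}

```text
clock: 28.45
tool_pos: [0.5681, 0.0968, 0.1387]
eef_rot: [0.998, -0.065, -0.004, 0.003]
contact_force: [0.0, -0.2, -1.9]
opening: 0.134
finger_force: 20.0
```

Emit:
{"op": "servo_tool", "data": {"translation": [[0,0,0],[-0.01,0.057,0],[-0.01,0.057,0],[-0.01,0.057,0],[-0.009,0.057,0],[-0.009,0.057,0],[-0.009,0.057,0],[0,0,0],[0,0,0]], "turn": [[0,0,-0.13],[0,0,0],[0,0,0],[0,0,0],[0,0,0],[0,0,0],[0,0,0],[0,0,0],[0,0,0]]}}

```text
clock: 29.58
tool_pos: [0.5113, -0.244, 0.1395]
eef_rot: [1.0, -0.0, -0.004, 0.002]
contact_force: [-0.1, 1.4, 0.0]
opening: 0.133
finger_force: 20.0
```

```bash
python3 -c "
from h import *
state()
d=optics.snapshot('top')
for b in brackets(d):
  if b[3]<.07: print(*b)"
```

```text
t 29.57 pos [ 0.5113 -0.244   0.1395] yaw -0.0 z [-0.009 -0.003 -1.   ] open 0.133 F [-0.1  1.4  0. ] q [ 0.54  0.76 -0.3   1.82  0.37  0.62 -1.56]
[0.463 0.107] -0.28 -0.26 0.044 [0.464 0.108] [45. 82.] 425
```

Emit:
{"op": "servo_tool", "data": {"translation": [[0,0,0.047],[0,0,0.046],[0,0,0]], "turn": [[0,0,0],[0,0,0],[0,0,0]]}}

```text
clock: 30.0
tool_pos: [0.5091, -0.2418, 0.0443]
eef_rot: [1.0, 0.002, -0.007, 0.001]
contact_force: [-0.4, 0.4, -0.8]
opening: 0.139
finger_force: 20.0
```

Emit:
{"op": "servo_tool", "data": {"translation": [[0,0,0],[0,0,0],[0,0,-0.048],[0,0,-0.046],[-0.009,-0.055,0],[-0.009,-0.055,0],[-0.009,-0.055,0],[-0.008,-0.055,0],[-0.008,-0.055,0],[-0.008,-0.057,0]], "turn": [[0,0,0],[0,0,0],[0,0,0],[0,0,0],[0,0,0],[0,0,0],[0,0,0],[0,0,0],[0,0,0],[0,0,0]], "grip": 0.35}}

```text
clock: 31.25
tool_pos: [0.4613, 0.0893, 0.1413]
eef_rot: [1.0, -0.0, -0.002, 0.002]
contact_force: [1.4, 0.6, 0.9]
opening: 0.348
finger_force: 0.0
```

Emit:
{"op": "servo_tool", "data": {"translation": [[0,0,0],[0,0,0],[0,0,0],[0,0,0]], "turn": [[0,0,0.135],[0,0,0.135],[0,0,0],[0,0,0]], "grip": 0.8}}

```text
clock: 31.75
tool_pos: [0.4612, 0.0875, 0.1405]
eef_rot: [0.991, -0.134, -0.003, 0.002]
contact_force: [-0.2, -0.3, 0.2]
opening: 0.78
finger_force: 0.0
```

```bash
python3 -c "
from h import *
state()
d=optics.snapshot('wrist')
for b in brackets(d):
  if b[3]<.07:print(*b)
d=optics.snapshot('top');P=cloud(d)
for b in brackets(d):
  if b[3]<.1:print('T',*b)
"
```

```text
t 31.75 pos [0.4612 0.0875 0.1405] yaw -0.268 z [-0.006 -0.004 -1.   ] open 0.78 F [-0.2 -0.3  0.2] q [-0.22  0.67 -0.11  2.11  0.19  0.38 -2.32]
[0.466 0.107] -0.28 -0.28 0.04 [0.466 0.107] [44. 80.] 2833
T [ 0.612 -0.247] 0.01 0.01 0.048 [ 0.611 -0.247] [80. 40.] 340
T [ 0.606 -0.349] 0.02 -0.01 0.049 [ 0.611 -0.349] [89. 40.] 333
T [ 0.601 -0.296] 0.02 0.0 0.049 [ 0.601 -0.295] [77. 40.] 351
T [ 0.511 -0.242] -0.01 -0.01 0.048 [ 0.511 -0.243] [36. 76.] 340
T [ 0.506 -0.297] 0.03 -0.02 0.048 [ 0.506 -0.296] [40. 75.] 358
T [ 0.508 -0.346] -0.01 0.01 0.048 [ 0.508 -0.345] [40. 77.] 345
```

Emit:
{"op": "servo_tool", "data": {"translation": [[0,0,0.022],[0,0,0.022],[0,0,0.022],[0,0,0.022],[0,0,0.022],[0,0,0.018],[0,0,0]], "turn": [[0,0,0],[0,0,0],[0,0,0],[0,0,0],[0,0,0],[0,0,0],[0,0,0]]}}

```text
clock: 32.72
tool_pos: [0.4591, 0.0867, 0.0109]
eef_rot: [0.991, -0.134, -0.005, 0.003]
contact_force: [0.4, -0.8, -0.3]
opening: 0.801
finger_force: 0.0
```

Emit:
{"op": "servo_tool", "data": {"translation": [[0,0,0],[0,0,0],[0,0,0],[0,0,0],[0,0,0],[0,0,0],[0,0,0],[0,0,-0.042],[0,0,-0.042],[0,0,-0.042]], "turn": [[0,0,0],[0,0,0],[0,0,0],[0,0,0],[0,0,0],[0,0,0],[0,0,0],[0,0,0],[0,0,0],[0,0,0]], "grip": 0}}

```text
clock: 33.98
tool_pos: [0.4601, 0.0869, 0.1387]
eef_rot: [0.991, -0.135, -0.004, 0.003]
contact_force: [1.0, -0.1, -0.5]
opening: 0.133
finger_force: 20.0
```

Emit:
{"op": "servo_tool", "data": {"translation": [[0,0,0],[0,0,0],[0.013,0.058,0],[0.013,0.058,0],[0.013,0.058,0],[0.013,0.058,0],[0.014,0.058,0],[0.014,0.06,0],[0.014,0.06,0],[0,0,0]], "turn": [[0,0,-0.135],[0,0,-0.135],[0,0,0],[0,0,0],[0,0,0],[0,0,0],[0,0,0],[0,0,0],[0,0,0],[0,0,0]]}}

```text
clock: 35.22
tool_pos: [0.5526, -0.3304, 0.1377]
eef_rot: [1.0, -0.005, -0.005, 0.005]
contact_force: [-1.1, -0.2, -1.4]
opening: 0.132
finger_force: 20.0
```

Emit:
{"op": "servo_tool", "data": {"translation": [[0,0,0],[0,0,0],[0,0,0],[0,0,0],[0,0,0.038],[0,0,0.035],[0,0,0]], "turn": [[0,0,0.18],[0,0,0.18],[0,0,0.18],[0,0,0.18],[0,0,0],[0,0,0],[0,0,0]]}}

```text
clock: 36.1
tool_pos: [0.5512, -0.3207, 0.063]
eef_rot: [0.936, -0.352, -0.007, 0.003]
contact_force: [0.1, 0.5, -0.7]
opening: 0.136
finger_force: 20.0
```

Emit:
{"op": "servo_tool", "data": {"translation": [[0,0,0],[0,0,0],[0,0,-0.055],[0,0,-0.055],[0,0,0],[0,0,0],[0,0,0],[0,0,0],[0,0,0]], "turn": [[0,0,0],[0,0,0],[0,0,0],[0,0,0],[0,0,-0.18],[0,0,-0.18],[0,0,-0.18],[0,0,-0.18],[0,0,0]], "grip": 0.35}}

```text
clock: 37.22
tool_pos: [0.5552, -0.3229, 0.177]
eef_rot: [1.0, -0.001, -0.003, 0.002]
contact_force: [0.6, -0.3, -0.2]
opening: 0.355
finger_force: 0.0
```

Emit:
{"op": "servo_tool", "data": {"translation": [[0.018,-0.055,0],[0.018,-0.055,0],[0.018,-0.055,0],[0.018,-0.055,0],[0.018,-0.055,0],[0.018,-0.055,0],[0.018,-0.055,0],[0.018,-0.055,0],[0,0,0]], "turn": [[0,0,0],[0,0,0],[0,0,0],[0,0,0],[0,0,0],[0,0,0],[0,0,0],[0,0,0],[0,0,0]]}}

```text
clock: 38.35
tool_pos: [0.699, 0.1264, 0.1734]
eef_rot: [1.0, 0.003, -0.003, -0.001]
contact_force: [-0.0, -1.1, -0.5]
opening: 0.347
finger_force: 0.0
```

```bash
python3 -c "
from h import *
state()
d=optics.snapshot('wrist');np.savez('w1.npz',**d)
P=cloud(d)
m=(P[...,0]>.62)&(P[...,0]<.8)&(P[...,1]>.05)&(P[...,1]<.2)&(P[...,2]>.078)&(P[...,2]<.1)
p=P[m]; print(cv2.minAreaRect((p[:,:2]*1000).astype(np.float32)),p.min(0),p.max(0),np.median(p,0),len(p))
cv2.imwrite('pics/w1.png',d['img'][:,:,::-1])
d=optics.snapshot('top')
for b in brackets(d):
  if b[3]<.1:print('T',*b)
cv2.imwrite('pics/t1.png',d['img'][110:310,80:440,::-1].repeat(2,0).repeat(2,1))
"
```

```text
t 38.35 pos [0.699  0.1264 0.1734] yaw 0.005 z [-0.006  0.002 -1.   ] open 0.347 F [-0.  -1.1 -0.5] q [-0.1   0.89 -0.31  1.32  0.29  0.98 -2.03]
((693.0463256835938, 120.78763580322266), (78.0861587524414, 13.971485137939453), 10.658272743225098) [0.65431004 0.10724321 0.07802509] [0.7321825  0.13410413 0.09372113] [0.6978095  0.12130508 0.09156199] 1281
T [ 0.612 -0.247] 0.01 0.02 0.049 [ 0.611 -0.247] [81. 39.] 339
T [ 0.55  -0.321] -0.72 -0.03 0.088 [ 0.562 -0.323] [187.  94.] 1606
T [ 0.511 -0.242] -0.01 -0.01 0.048 [ 0.511 -0.243] [36. 76.] 336
```

View pics/w1.png

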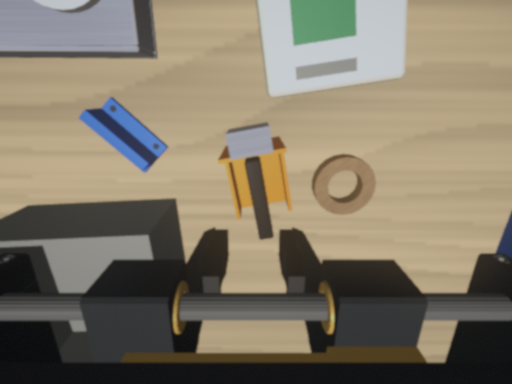

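View pics/t1.png

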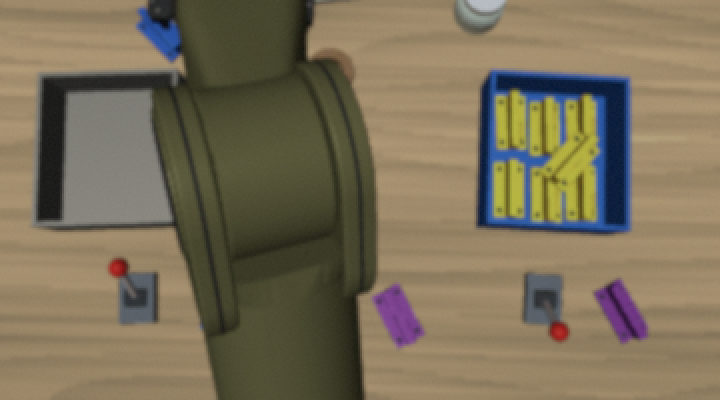

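Emit:
{"op": "servo_tool", "data": {"translation": [[0.006,0.003,0],[0,0,0],[0,0,0],[0,0,0],[0,0,0],[0,0,0],[0,0,0],[0,0,0],[0,0,0],[0,0,0]], "turn": [[0,0,0],[0,0,-0.185],[0,0,-0.185],[0,0,-0.185],[0,0,-0.185],[0,0,-0.185],[0,0,-0.185],[0,0,-0.185],[0,0,-0.185],[0,0,-0.185]], "grip": 0.5}}

```text
clock: 39.7
tool_pos: [0.7056, 0.1112, 0.1727]
eef_rot: [0.673, 0.74, -0.005, -0.001]
contact_force: [-0.4, -0.4, -1.0]
opening: 0.499
finger_force: 0.0
```

Emit:
{"op": "servo_tool", "data": {"translation": [[0,0,0],[0,0,0],[0,0,0],[0,0,0],[0,0,0],[0,0,0],[0,0,0],[0,0,0],[0,0,0],[0,0,0]], "turn": [[0,0,-0.185],[0,0,-0.185],[0,0,-0.185],[0,0,-0.185],[0,0,-0.185],[0,0,-0.185],[0,0,-0.185],[0,0,-0.185],[0,0,-0.177],[0,0,0]]}}

```text
clock: 40.95
tool_pos: [0.7055, 0.1117, 0.1722]
eef_rot: [-0.087, 0.996, -0.002, -0.004]
contact_force: [1.7, -0.2, -0.1]
opening: 0.5
finger_force: 0.0
```

```bash
python3 -c "
from h import *
state()"
```

```text
t 40.95 pos [0.7055 0.1117 0.1722] yaw -2.967 z [-0.008 -0.006 -1.   ] open 0.5 F [ 1.7 -0.2 -0.1] q [ 0.21  1.07 -1.06  1.28  0.92  1.3   0.9 ]
```

Emit:
{"op": "servo_tool", "data": {"translation": [[-0.001,0.011,0],[0,0,0],[0,0,0.03],[0,0,0.02],[0,0,0]], "turn": [[-0.004,-0.009,-0.011],[0,0,0],[0,0,0],[0,0,0],[0,0,0]]}}

```text
clock: 41.58
tool_pos: [0.703, 0.1249, 0.1206]
eef_rot: [-0.095, 0.995, -0.0, -0.002]
contact_force: [0.1, -0.3, 0.0]
opening: 0.498
finger_force: 0.0
```

```bash
python3 -c "
from h import *
state()"
```

```text
t 41.58 pos [0.703  0.1249 0.1206] yaw -2.951 z [-0.003 -0.    -1.   ] open 0.498 F [ 0.1 -0.3  0. ] q [ 0.19  1.13 -1.03  1.33  0.97  1.22  0.86]
```

Emit:
{"op": "servo_tool", "data": {"translation": [[0,0,0.027],[0,0,0.025],[0,0,0]], "turn": [[0,0,0],[0,0,0],[0,0,0]]}}

```text
clock: 41.95
tool_pos: [0.7024, 0.1246, 0.0672]
eef_rot: [-0.096, 0.995, -0.0, -0.002]
contact_force: [-1.1, 0.9, -0.7]
opening: 0.501
finger_force: 0.0
```

Emit:
{"op": "servo_tool", "data": {"translation": [[0,0,0],[0,0,0],[0,0,0],[0,0,0],[0,0,0],[0,0,0],[0,0,0]], "turn": [[0,0,0],[0,0,0],[0,0,0],[0,0,0],[0,0,0],[0,0,0],[0,0,0]], "grip": 0, "grip_force": 45}}

```text
clock: 42.82
tool_pos: [0.7044, 0.1254, 0.0712]
eef_rot: [-0.095, 0.995, 0.0, 0.001]
contact_force: [0.6, -2.2, 4.3]
opening: 0.154
finger_force: 44.8
```

Emit:
{"op": "servo_tool", "data": {"translation": [[0,0,-0.03],[0,0,-0.04],[0,0,-0.04],[0,0,0]], "turn": [[0,0,0],[0,0,0],[0,0,0],[0,0,0]]}}

```text
clock: 43.32
tool_pos: [0.7055, 0.1278, 0.1861]
eef_rot: [-0.096, 0.995, 0.002, 0.004]
contact_force: [-0.5, 0.5, -1.5]
opening: 0.153
finger_force: 44.8
```

```bash
python3 -c "
from h import *
state()"
```

```text
t 43.33 pos [0.7055 0.1278 0.1861] yaw -2.95 z [ 0.007  0.006 -1.   ] open 0.153 F [-0.5  0.5 -1.5] q [ 0.19  1.06 -1.07  1.28  0.92  1.3   0.9 ]
```

Emit:
{"op": "servo_tool", "data": {"translation": [[0,0,0],[0,0,0],[0,0,0],[0,0,0],[0,0,0],[0,0,0],[0,0,0],[0,0,0],[0,0,0],[0,0,0]], "turn": [[0,0,0.18],[0,0,0.18],[0,0,0.18],[0,0,0.18],[0,0,0.18],[0,0,0.18],[0,0,0.18],[0,0,0.18],[0,0,0.18],[0,0,0.18]]}}

```text
clock: 44.58
tool_pos: [0.703, 0.1256, 0.1797]
eef_rot: [0.722, 0.692, -0.0, -0.001]
contact_force: [-0.3, -0.5, -2.1]
opening: 0.152
finger_force: 44.8
```

Emit:
{"op": "servo_tool", "data": {"translation": [[-0.04,-0.022,0],[-0.04,-0.022,0],[-0.04,-0.022,0],[-0.04,-0.022,0],[-0.04,-0.022,0],[-0.03,-0.018,0],[0,0,0],[0,0,0]], "turn": [[0,0,0],[0,0,0],[0,0,0],[0,0,0],[0,0,0],[0,0,0],[0,0,0],[0,0,0]]}}

```text
clock: 45.58
tool_pos: [0.5676, -0.0983, 0.1803]
eef_rot: [0.72, 0.694, 0.001, -0.001]
contact_force: [0.3, -0.0, -2.0]
opening: 0.152
finger_force: 44.8
```

```bash
python3 -c "
from h import *
state()
d=optics.snapshot('scene');P=cloud(d)
cv2.imwrite('pics/s2.png',cv2.resize(d['img'][100:330,60:380,::-1],(800,575)))
m=comps(d,(5,190,60),(16,255,255),60)
for k in m:
  p=P[k];p=p[~np.isnan(p[:,0])]; print(len(p),p.min(0).round(3),p.max(0).round(3))
h=hsv(d)
m=cv2.inRange(h,np.array((104,150,40)),np.array((118,255,255)))>0
for x in (.48,.52,.56,.6,.64):
  p=P[m&(abs(P[...,0]-x)<.015)&(P[...,2]>.088)&(P[...,2]<.102)&(P[...,1]>-.25)&(P[...,1]<-.15)]
  if len(p): print(x,len(p),p[:,1].mean().round(4),np.percentile(p[:,1],[5,95]).round(4),p[:,2].max())
"
```

```text
t 45.58 pos [ 0.5676 -0.0983  0.1803] yaw 1.534 z [ 0.     0.003 -1.   ] open 0.152 F [ 0.3 -0.  -2. ] q [ 0.51  0.79 -0.74  1.76  0.68  0.86 -0.58]
203 [-0.399  0.782  0.008] [-0.344  0.824  0.159]
233 [ 0.54  -0.131  0.111] [ 0.6   -0.05   0.181]
0.48 41 -0.2058 [-0.2179 -0.2012] 0.09551776630477059
0.52 38 -0.205 [-0.2075 -0.2015] 0.09476744689547224
0.56 41 -0.2067 [-0.2093 -0.2034] 0.0955528689227514
0.6 45 -0.2081 [-0.2104 -0.2041] 0.09491427796096001
0.64 48 -0.2093 [-0.2116 -0.2067] 0.09542452402849567
```

View pics/s2.png

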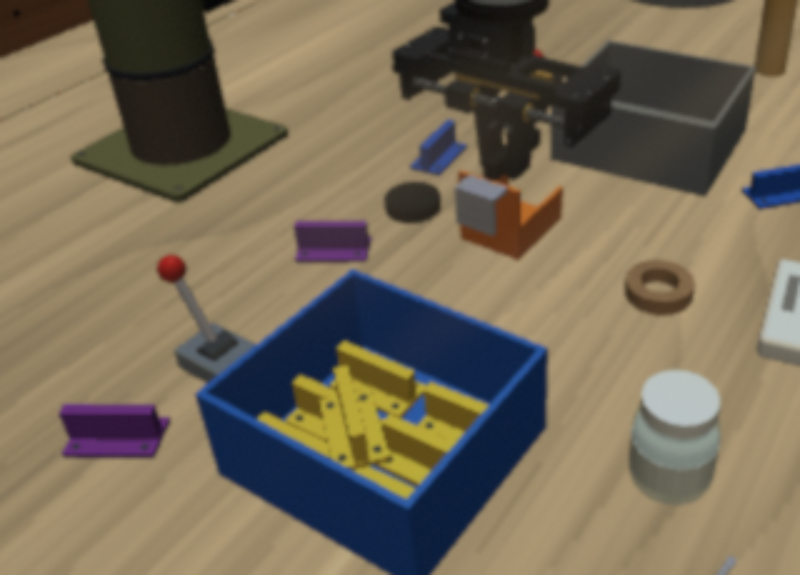

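Emit:
{"op": "servo_tool", "data": {"translation": [[-0.034,0,0],[-0.033,0,0],[0,0,0],[0,0,0]], "turn": [[0,0,0],[0,0,0],[0,0,0],[0,0,0]]}}

```text
clock: 46.12
tool_pos: [0.5655, -0.1642, 0.1804]
eef_rot: [0.72, 0.694, 0.001, -0.001]
contact_force: [0.3, -0.7, -1.4]
opening: 0.155
finger_force: 44.8
```

```bash
python3 -c "
from h import *
state()
d=optics.snapshot('scene');P=cloud(d)
cv2.imwrite('pics/s3.png',cv2.resize(d['img'][150:290,130:330,::-1],(800,560)))
m=comps(d,(5,190,60),(16,255,255),60)
for k in m:
  p=P[k];p=p[~np.isnan(p[:,0])]; print(len(p),p.min(0).round(3),p.max(0).round(3),np.percentile(p[:,1],3))
m=(P[...,0]>.53)&(P[...,0]<.61)&(P[...,1]>-.24)&(P[...,1]<-.15)&(P[...,2]>.12)&(P[...,2]<.183)
p=P[m]; print(len(p),np.percentile(p,[2,50,98],axis=0).round(4))
"
```

```text
t 46.12 pos [ 0.5655 -0.1642  0.1804] yaw 1.535 z [ 0.001  0.003 -1.   ] open 0.155 F [ 0.3 -0.7 -1.4] q [ 0.62  0.81 -0.75  1.72  0.68  0.89 -0.46]
204 [-0.396  0.782  0.006] [-0.343  0.828  0.159] 0.7856263823151273
309 [ 0.538 -0.196  0.111] [ 0.598 -0.115  0.182] -0.19557993048069294
732 [[ 0.5395 -0.2169  0.1212]
 [ 0.5776 -0.1951  0.1587]
 [ 0.5966 -0.1566  0.1828]]
```

View pics/s3.png

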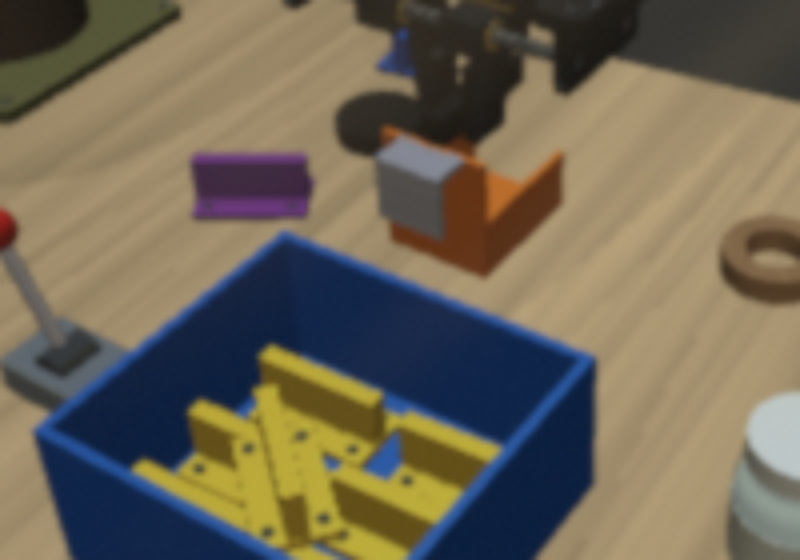

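Emit:
{"op": "servo_tool", "data": {"translation": [[-0.002,0,0],[0,0,0.025],[0,0,0.025],[0,0,0.015],[0,0,0]], "turn": [[0,0,0],[0,0,0],[0,0,0],[0,0,0],[0,0,0]]}}

```text
clock: 46.8
tool_pos: [0.5643, -0.1678, 0.1145]
eef_rot: [0.72, 0.694, -0.0, -0.001]
contact_force: [0.7, -0.9, -0.7]
opening: 0.155
finger_force: 44.8
```

```bash
python3 -c "
from h import *
state()
d=optics.snapshot('scene');P=cloud(d)
cv2.imwrite('pics/s4.png',cv2.resize(d['img'][150:290,130:330,::-1],(800,560)))
"
```

```text
t 46.8 pos [ 0.5643 -0.1678  0.1145] yaw 1.534 z [-0.002  0.002 -1.   ] open 0.155 F [ 0.7 -0.9 -0.7] q [ 0.59  0.89 -0.68  1.76  0.77  0.77 -0.53]
```

View pics/s4.png

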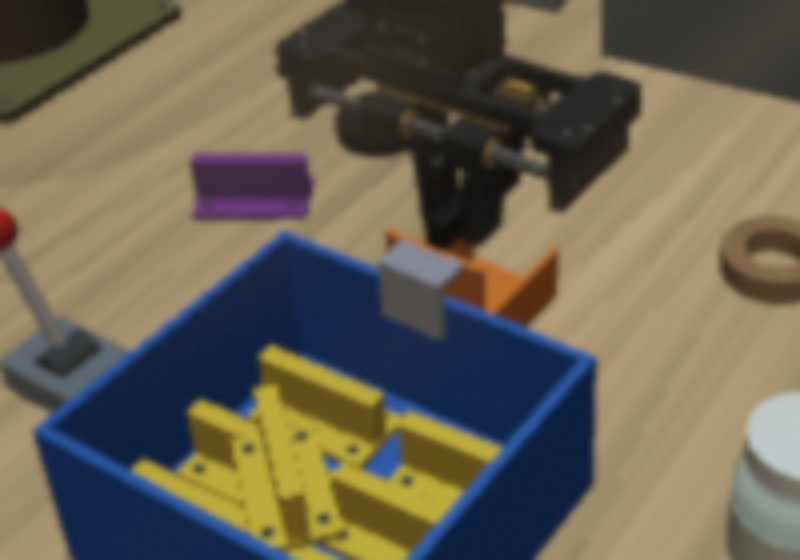

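Emit:
{"op": "servo_tool", "data": {"translation": [[0,0,0.008],[0,0,0.005],[0,0,0],[-0.002,0,0],[-0.002,0,0],[0,0,0]], "turn": [[0,0,0],[0,0,0],[0,0,0],[0,0,0],[0,0,0],[0,0,0]]}}

```text
clock: 47.6
tool_pos: [0.5648, -0.1724, 0.1024]
eef_rot: [0.72, 0.693, 0.001, -0.0]
contact_force: [-0.6, 0.4, -1.4]
opening: 0.155
finger_force: 44.8
```

Emit:
{"op": "servo_tool", "data": {"translation": [[0,0,0.003],[0,0,0]], "turn": [[0,0,0],[0,0,0]]}}

```text
clock: 47.85
tool_pos: [0.5644, -0.1723, 0.099]
eef_rot: [0.72, 0.694, 0.0, -0.001]
contact_force: [-0.3, 1.0, -1.4]
opening: 0.154
finger_force: 44.8
```

```bash
python3 -c "
from h import *
state()"
```

```text
t 47.85 pos [ 0.5644 -0.1723  0.099 ] yaw 1.533 z [-0.     0.001 -1.   ] open 0.154 F [-0.3  1.  -1.4] q [ 0.58  0.91 -0.66  1.77  0.79  0.75 -0.54]
```

Emit:
{"op": "servo_tool", "data": {"translation": [[0,0,0.002],[0,0,0.001],[0,0,0]], "turn": [[0,0,0],[0,0,0],[0,0,0]]}}

```text
clock: 48.22
tool_pos: [0.5646, -0.1723, 0.0961]
eef_rot: [0.72, 0.694, 0.0, -0.0]
contact_force: [0.1, 0.9, -1.8]
opening: 0.156
finger_force: 44.8
```

Emit:
{"op": "servo_tool", "data": {"translation": [[0,0,0.001],[0,0,0]], "turn": [[0,0,0],[0,0,0]]}}

```text
clock: 48.48
tool_pos: [0.5646, -0.1722, 0.0958]
eef_rot: [0.72, 0.694, 0.0, -0.0]
contact_force: [-2.2, -0.2, 4.4]
opening: 0.158
finger_force: 44.8
```

Emit:
{"op": "servo_tool", "data": {"translation": [[-0.002,0,0],[0,0,0]], "turn": [[0,0,0],[0,0,0]]}}

```text
clock: 48.72
tool_pos: [0.5646, -0.1723, 0.0958]
eef_rot: [0.72, 0.694, 0.001, -0.001]
contact_force: [-3.1, 4.5, 5.8]
opening: 0.157
finger_force: 44.8
```

Emit:
{"op": "servo_tool", "data": {"translation": [[0,0,0],[0,0,0],[0,0,0],[0,0,0]], "turn": [[0,0,0],[0,0,0],[0,0,0],[0,0,0]], "grip": 0.4}}

```text
clock: 49.22
tool_pos: [0.5646, -0.1745, 0.0951]
eef_rot: [0.721, 0.693, 0.0, -0.0]
contact_force: [0.5, 0.7, -0.2]
opening: 0.399
finger_force: 0.0
```

Emit:
{"op": "servo_tool", "data": {"translation": [[0,0,-0.02],[0,0,-0.04],[0,0,-0.05],[0,0,-0.02],[0,0,0]], "turn": [[0,0,0],[0,0,0],[0,0,0],[0,0,0],[0,0,0]]}}

```text
clock: 49.85
tool_pos: [0.5658, -0.1743, 0.228]
eef_rot: [0.72, 0.694, 0.002, 0.002]
contact_force: [0.7, -0.5, -0.7]
opening: 0.404
finger_force: 0.0
```

```bash
python3 -c "
from h import *
state()
d=optics.snapshot('scene');P=cloud(d)
cv2.imwrite('pics/s5.png',cv2.resize(d['img'][150:310,110:330,::-1],(770,560)))
m=(P[...,0]>.5)&(P[...,0]<.63)&(P[...,1]>-.199)&(P[...,1]<-.1)&(P[...,2]>.02)&(P[...,2]<.13)
h=hsv(d)
k=m&(h[...,2]<60)&(P[...,2]>.09); p=P[k]; print('handle',len(p),np.percentile(p,[3,50,97],axis=0).round(4))
c=p.mean(0);u,s,v=np.linalg.svd(p-c);print(v[0])
d=optics.snapshot('top');P=cloud(d)
m=(P[...,0]>.5)&(P[...,0]<.63)&(P[...,1]>-.2)&(P[...,1]<-.08)&(P[...,2]>.02)&(P[...,2]<.13);p=P[m]
print(len(p),p.min(0),p.max(0)) if len(p) else 0
"
```

```text
t 49.85 pos [ 0.5658 -0.1743  0.228 ] yaw 1.533 z [ 0.005  0.    -1.   ] open 0.404 F [ 0.7 -0.5 -0.7] q [ 0.66  0.75 -0.79  1.67  0.62  0.98 -0.39]
handle 195 [[ 0.5612 -0.1981  0.1014]
 [ 0.57   -0.1662  0.1143]
 [ 0.5726 -0.1267  0.1172]]
[-0.03626867 -0.99925785 -0.01297448]
519 [ 0.50071984 -0.19916168  0.0230614 ] [ 0.59540476 -0.11974601  0.11976073]
```

View pics/s5.png

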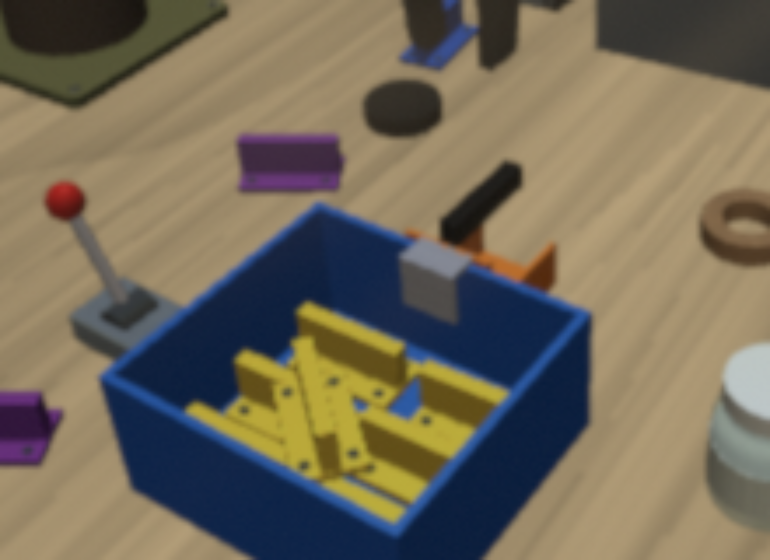

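Scoop hangs upright with its lip inside the wall and its handle level. Now the flag.

Emit:
{"op": "servo_tool", "data": {"translation": [[0,-0.046,0],[0,-0.046,0],[-0.031,-0.046,0],[-0.031,-0.046,0],[-0.031,-0.046,0],[-0.031,-0.046,0],[0,0,0],[0,0,0]], "turn": [[0,0,0],[0,0,0],[0,0,0],[0,0,0],[0,0,0],[0,0,0],[0,0,0],[0,0,0]], "grip": 0, "grip_force": 20}}

```text
clock: 50.95
tool_pos: [0.2843, -0.2876, 0.2247]
eef_rot: [0.72, 0.693, 0.001, -0.001]
contact_force: [-0.0, 0.3, 0.7]
opening: 0.004
finger_force: 0.0
```

```bash
python3 -c "
from h import *
state()
d=optics.snapshot('wrist')
P=cloud(d)
for m in comps(d,(0,150,60),(5,255,255),40)+comps(d,(175,150,60),(180,255,255),40):
  p=P[m];p=p[~np.isnan(p[:,0])];print('red',len(p),np.median(p,0).round(4),p.min(0).round(4),p.max(0).round(4)) if len(p) else 0
d=optics.snapshot('scene');P=cloud(d)
for m in comps(d,(0,150,60),(5,255,255),20):
  p=P[m];p=p[~np.isnan(p[:,0])];print('red',len(p),np.median(p,0).round(4),p.min(0).round(4),p.max(0).round(4))
cv2.imwrite('pics/s6.png',cv2.resize(d['img'][100:290,40:330,::-1],(800,524)))
"
```

```text
t 50.95 pos [ 0.2843 -0.2876  0.2247] yaw 1.533 z [ 0.     0.002 -1.   ] open 0.004 F [-0.   0.3  0.7] q [ 1.24  0.55 -0.86  2.19  0.66  0.69 -0.12]
red 405 [ 0.3208 -0.2842  0.1134] [ 0.3106 -0.2968  0.1059] [ 0.3317 -0.2746  0.1176]
red 78 [ 0.3281 -0.2917  0.1099] [ 0.1781 -0.3004 -0.0011] [ 0.3347 -0.1825  0.1153]
red 406 [ 0.8371 -0.3881  0.0229] [ 0.8205 -0.4165 -0.0029] [ 0.85   -0.3477  0.0269]
```

View pics/s6.png

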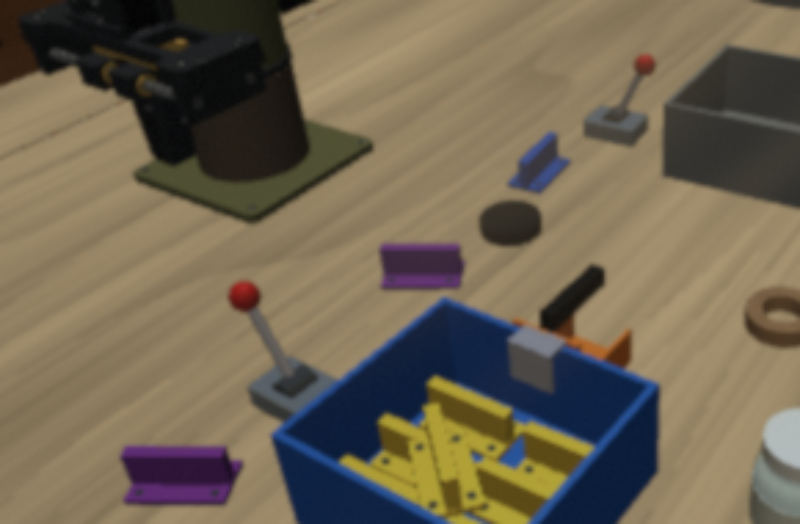

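Emit:
{"op": "servo_tool", "data": {"translation": [[0,-0.003,0.027],[0,0,0.027],[0,0,0.027],[0,0,0.027],[0,0,0.027],[0,0,0]], "turn": [[0,0,0],[0,0,0],[0,0,0],[0,0,0],[0,0,0],[0,0,0]]}}

```text
clock: 51.8
tool_pos: [0.2819, -0.2862, 0.0889]
eef_rot: [0.719, 0.695, 0.0, -0.002]
contact_force: [-0.2, -0.0, -0.2]
opening: 0.005
finger_force: 0.0
```

Emit:
{"op": "servo_tool", "data": {"translation": [[0,0.015,0],[0,0.015,0],[0,0.015,0],[0,0.015,0],[0,0.015,0],[0,0.013,0],[0,0,0]], "turn": [[0,0,0],[0,0,0],[0,0,0],[0,0,0],[0,0,0],[0,0,0],[0,0,0]]}}

```text
clock: 52.68
tool_pos: [0.3706, -0.2907, 0.0904]
eef_rot: [0.72, 0.694, 0.001, 0.0]
contact_force: [-1.8, -0.2, -0.2]
opening: 0.007
finger_force: 0.0
```

Emit:
{"op": "servo_tool", "data": {"translation": [[0,0.004,0],[0,0.003,0],[0,0,0]], "turn": [[0,0,0],[0,0,0],[0,0,0]]}}

```text
clock: 53.05
tool_pos: [0.3756, -0.2912, 0.09]
eef_rot: [0.72, 0.693, 0.0, -0.001]
contact_force: [-1.0, -0.0, -0.7]
opening: 0.008
finger_force: 0.3
```

```bash
cat > f.py <<'E'
from h import *
state()
for n in ("scene","top"):
  d=optics.snapshot(n);P=cloud(d)
  for m in comps(d,(0,150,60),(5,255,255),12):
    p=P[m];p=p[~np.isnan(p[:,0])]
    if len(p) and p[:,2].max()>.05: print(n,len(p),np.median(p,0).round(4))
E
python3 f.py
```

```text
t 53.05 pos [ 0.3756 -0.2912  0.09  ] yaw 1.533 z [-0.001  0.001 -1.   ] open 0.008 F [-1.  -0.  -0.7] q [ 0.91  0.82 -0.57  2.12  0.99  0.5  -0.47]
scene 19 [0.3926 0.2763 0.1096]
scene 93 [ 0.4095 -0.2988  0.107 ]
top 58 [0.386  0.2786 0.1124]
```

Emit:
{"op": "servo_tool", "data": {"translation": [[0,0.002,0],[0,0.002,0],[0,0,0]], "turn": [[0,0,0],[0,0,0],[0,0,0]]}}

```text
clock: 53.52
tool_pos: [0.376, -0.2913, 0.0898]
eef_rot: [0.721, 0.693, -0.002, -0.003]
contact_force: [-8.1, 0.9, 6.2]
opening: 0.003
finger_force: 4.2
```

Emit:
{"op": "servo_tool", "data": {"translation": [[0,0.002,0],[0,0,0]], "turn": [[0,0,0],[0,0,0]]}}

```text
clock: 53.78
tool_pos: [0.3761, -0.2913, 0.0898]
eef_rot: [0.721, 0.693, -0.004, -0.004]
contact_force: [-10.4, 1.3, 9.5]
opening: 0.008
finger_force: 6.0
```

```bash
python3 f.py
```

```text
t 53.77 pos [ 0.3761 -0.2913  0.0898] yaw 1.531 z [-0.011  0.001 -1.   ] open 0.008 F [-10.4   1.3   9.5] q [ 0.91  0.83 -0.58  2.11  0.97  0.51 -0.46]
scene 19 [0.3924 0.2745 0.1096]
scene 92 [ 0.4094 -0.2991  0.1065]
top 56 [0.3871 0.2786 0.1124]
```

Emit:
{"op": "servo_tool", "data": {"translation": [[0,-0.02,0],[0,-0.025,0],[0,0,-0.04],[0,0,-0.05],[0,0,-0.05],[-0.05,-0.04,0],[-0.05,-0.03,0],[-0.05,0,0],[0,0,0],[0,0,0]], "turn": [[0,0,0],[0,0,0],[0,0,0],[0,0,0],[0,0,0],[0,0,0],[0,0,0],[0,0,0],[0,0,0],[0,0,0]]}}

```text
clock: 55.12
tool_pos: [0.263, -0.4351, 0.2299]
eef_rot: [0.72, 0.694, 0.001, -0.0]
contact_force: [0.0, 0.9, -0.3]
opening: 0.005
finger_force: 0.0
```

```bash
python3 f.py; python3 -c "
from h import *
d=optics.snapshot('top')
for b in brackets(d): print(b[0],b[3])
cv2.imwrite('pics/t9.png',cv2.resize(d['img'][:,:,::-1],(800,600)))"
```

```text
t 55.12 pos [ 0.263  -0.4351  0.2299] yaw 1.534 z [ 0.001  0.002 -1.   ] open 0.005 F [ 0.   0.9 -0.3] q [ 1.45  0.67 -0.85  1.9   0.65  0.87  0.23]
scene 20 [0.3937 0.2734 0.1095]
scene 89 [ 0.4095 -0.2969  0.1074]
top 58 [ 0.4016 -0.2883  0.1107]
top 58 [0.386  0.2785 0.1129]
[ 0.612 -0.247] 0.049
[ 0.55  -0.321] 0.086
[ 0.54  -0.219] 0.062
```

View pics/t9.png

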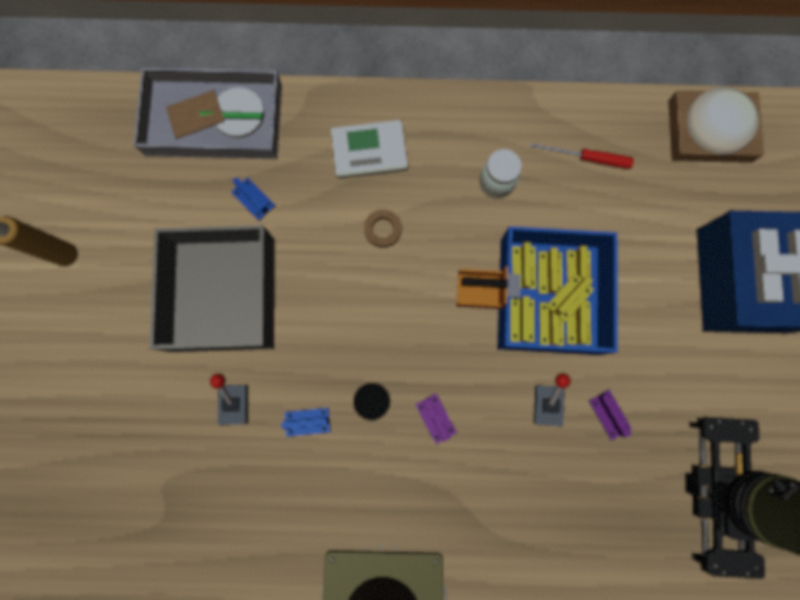

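The top view shows all seven brackets in the blue bin and the scoop hanging on its left wall at (483,285). The flag knob at (562,381) now leans away, and the other things are where they were.

```bash
python3 -c "
from plant import r
print(r.finish_job())"
```

```text
the job is handed in; nothing more can be done
None
```

The job is handed in at about 55 s: all seven yellow brackets are in the blue bin, the scoop hangs upright on the outside of its left wall, and the bin's flag was pushed over last, to its stop; the grey bin, its flag and the other things were left alone.

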